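# Rock a jammed locating block out of an assembly fixture

### The arm

A 6-joint arm with a two-finger parallel gripper is mounted at the origin on the work surface. World frame = base frame: x ahead of the robot, y to its left, z up, the work surface at z = 0. Lengths are in m, angles in rad, forces in N, time in s.
With the tool pointing down it reaches from about 0.35 to 0.875 m from the base axis. Payload 4.2 kg.
Tool frame: the origin (TCP) lies at the very end of the fingers, on their centre line; the grasp point (between the pads) lies 19 mm behind it; z points along the fingers, y is the line along which they close (so a half turn about z gives the same grasp; the last joint's range is limited). The gripper opens to 87 mm and grips with 3 to 60 N. Pads are 19 mm wide; open, the fingers measure 117 mm over their backs; the gripper's body (75 mm by 190 mm) begins 51 mm behind the grasp point.
Start: joints at [-0.94, 0.385, 0.008, 0, -1.194, -0.259], TCP at [0.227, -0.582, 0.223] pointing down, gripper open.
Joint ranges: [-3.14, 3.14], [-1.21, 2.06], [-1.07, 1.41], [-3.16, 2.05], [-2.99, -0.16], [-3.1, 3.1]. Speed limits (rad/s): [2.79, 2.79, 3.14, 3.14, 3.14, 3.14].

### API

Orientations are given as a unit quaternion [x, y, z, w].
In Python, from bench import read_state, optics, ticket gives the robot as it stands.
- The arm moves only by the tool play_rows, never from a script. Its argument "commands" is text: rows parted by semicolons, each of 5 numbers parted by spaces: the shift along the tool's x, y, z in units of 25 mm (1.0 is 25 mm), then the turn about the tool's z in rad, then the opening, from 0 (shut) to 1 (fully open). A call has exactly 5 rows; each row shifts and turns the commanded pose from where the row before left it, along the tool's axes as they then stand; what a row does not reach is not made up. A row lasts 1/8 s, in which the tool goes at most 62.5 mm and 10.7 degrees, less where a joint would pass 70% of its speed; a pose out of reach is approached as far as the arm can. A call is refused whole if a number of a shift passes 1 or a number of a turn 0.188, either way. A call with a gripper value outside its range is refused whole. The fingers move at their own pace and stop on an object; "force" is the grip in N (left out, the last holds). Time passes only in rows, so rows that do not move let the fingers close, or fill a call up. It gives the time, the measured TCP pose, the force, the opening and the grip force at its end, in the units of the state.
- read_state(): the state, without advancing time (a new reading comes with each control period).
- optics.grab_frame(name): name is "scene" or "top" or "wrist"; returns a dict with "image" (480x640x3 uint8, blue, green, red), "intrinsics" (3x3 intrinsics, pixels), "xyz" and "rotation" of the camera in the world. Camera axes: x right, y down, z forward; pixel columns grow to the right and rows downward; lengths in m; the calibration is good to about 2 mm. The wrist camera is an equidistant fisheye: a pixel r from the principal point sees the ray r / f radians off the axis. A picture is of the moment at which its call begins. There is no depth.
- ticket.job_done(): hands the job in; it is judged then, once.
The state is a dict: "time": time; "q": joint angles; "dq": joint speeds; "effort": joint torques, N m; "position": TCP position; "tcp_rot": TCP orientation; "contact_force": force on the tool from outside, world axes, zero at the start; "wrist_torque": the same for the moment, N m; "gripper_width": opening from 0.0 (shut) to 1.0 (fully open); "grip_force": force on a finger pad.
Only numpy, scipy, OpenCV 4.12 (cv2) and the standard library are available. Lean on these libraries where they do the work, as an engineer would, in place of code of your own. Each camera call takes 0.05 s, during which the arm holds its last target. There are 200 camera calls.

### The job

Draw the dowel pin out of the assembly fixture and park it upright in the notch of the fixture's post. Then free the locating block from the spring jaws by rocking it side to side as you ease it up: it is too tight to pull straight, the whole fixture would come up with it, and the fixture must stay flat on the bench where it stands. Finish while still holding the block still and roughly upright a finger's width above the jaws, and leave the other things on the bench alone.

Things in the scene. Friction and masses are not known exactly. Their poses are not given: they have to be found in the camera images.
- fixture: loose (not bolted) aluminium plate, 120 x 170 x 20 mm (x, y, z), 1.4 kg; origin at the centre of its underside, z up. Sprung jaws at its middle hold the block, the pin stands towards +y, the parking post (36 mm in x, y from -85 to -59 mm, top 54 mm up) is at the -y end. Pulling the seated block straight up takes more than the fixture's weight; while it is being rocked it slides up easily
- jaws_top (a point): point in the middle between the two steel spring jaws, at the level of their tops, 36 mm above the fixture's underside. The jaws (36 mm long in y, 16 mm high, on the 20 mm plate) press on the block from -x and +x, giving by 1 mm; dark housings 10 mm high reach behind them to |x| = 58 mm
- block: steel locating block, 0.25 kg; origin at the centre of its underside, 20 mm up on the plate at the fixture's middle, axes parallel to the fixture's. Foot 28 x 44 x 18 mm (x, y, z), 16 mm deep between the jaws, which press on its x faces. An ear with the pin hole, 24 mm wide in x, 8 mm thick, sticks out on +y to y = 48 mm, 6 mm above the plate
- block_tang (a point): middle of the block's upright tang, 40 mm above its underside: the grip, 24 mm in x, 26 mm in y, from 18 to 62 mm above the underside; grip it across x. With the pin out it rocks about its x axis (in its y-z plane) by 7 degrees each way; the first lean lifts it 2 to 3 mm, then about 1.3 mm per swing of 14 degrees eases it up without lifting the fixture
- pin: steel dowel pin, 30 g; origin at the tip of its shank, z up along its axis. Shank 8 mm diameter, 30 mm long, tapered tip; head a light black plastic cylinder 20 mm diameter, 22 mm tall (30 to 52 mm above the origin). At the start it stands loosely (1.5 mm play) in ear and plate, 36 mm from the block's middle on +y, 16 mm deep in the plate, its head on the ear
- pin_collar (a point): on the pin's axis at the underside of the head, 30 mm above the tip
- notch (a point): where the pin is parked: in the fixture's post, level with its top (54 mm above the fixture's underside), 74 mm from the fixture's middle on -y. Upright slot 12 mm wide (x), open above and on -y, 34 mm deep, back wall 9 mm from this point on +y. Parked, the pin hangs by its head with pin_collar here
- driver_stand: white block 70 x 100 x 45 mm holding four upright screwdrivers (98 mm high in all); bystander; origin at the centre of its underside
- dish: clear round dish, 90 mm diameter, 14 mm high, with small parts; bystander; origin at the centre of its underside
- oil_jar: small amber jar with a black cap, 44 mm diameter, 50 mm high; bystander; origin at the centre of its underside

How it is judged:
On the way, in this order (a step that is already met when the one before it is completed fails the run):
1. the pin is parked upright in the notch and let go, the block still seated (distance between pin_collar and notch below 0.007 m and angle between pin's own z axis and vertical below 0.2 rad and contact force between the fingers and pin below 0.1 N and z of block in the frame of fixture below 0.025 m), for 0.2 s.
2. the block is rocked to one side by over 2.5 degrees, still in the jaws (angle between the z axis of block and the z axis of fixture, either way round above 0.045 rad and z of block in the frame of fixture below 0.036 m).
3. the block comes back through upright, still in the jaws (angle between the z axis of block and the z axis of fixture, either way round below 0.025 rad and z of block in the frame of fixture below 0.036 m).
4. the block is rocked over again, still in the jaws (all of step 2).
At the end, for the whole second after the job is handed in: Fingers hold the block still, its underside 4 to 44 mm above the jaws' tops, within 30 mm of the fixture's middle, tilt under 20 degrees, touching neither fixture nor pin; pin in the notch (collar within 7 mm of notch, tilt under 0.2 rad); fixture flat, within 30 mm of its start (z of block in the frame of fixture between 0.04 and 0.08 m and horizontal distance between block and fixture below 0.03 m and angle between block's own z axis and vertical below 0.35 rad and contact force between the fingers and block above 1 N and contact force between block and fixture below 0.1 N and contact force between block and pin below 0.1 N and linear speed of block below 0.02 m/s and height (world z) of fixture below 0.003 m and angle between fixture's own z axis and vertical below 0.03 rad and distance of fixture from where it was at the start of the episode below 0.03 m and distance between pin_collar and notch below 0.007 m and angle between pin's own z axis and vertical below 0.2 rad); the arm keeps its last pose, push and grip.
It fails at once if the fixture is lifted or tipped (over 8 mm or 0.1 rad) or pushed more than 40 mm (height (world z) of fixture above 0.008 m or angle between fixture's own z axis and vertical above 0.1 rad or distance of fixture from where it was at the start of the episode above 0.04 m).
It fails at once if a bystander is moved by more than 20 mm (distance of any of driver_stand, dish, oil_jar from where it was at the start of the episode above 0.02 m).
It also fails if it takes over 64 s, if anything falls off the work surface, if the arm or the gripper's body presses on something with over 40 N, if the wrist force passes 120 N, or if a joint passes its speed limit or range.

## Working session

There is one attempt and no reset: what is moved stays moved. The work goes in short steps, Python scripts to look and compute and a tool call to move; the robot and the scene stay as the last step left them, time stands still between calls to the robot, and variables do not carry over. Pictures are saved under pics/ and viewed, at most 10 in all, crops included, and the job is handed in when it is done.

Besides the shell and the picture viewer there is one more tool, called by a JSON object that holds its "api" and its "payload", one argument or row to a line. play_rows: Moves the arm, as the interface text tells. Its arguments: {"type":"object","properties":{"commands":{"type":"string"},"force":{"type":"number"}},"required":["commands"]}

```bash
ls; mkdir -p pics; python3 - <<'E'
from bench import read_state, optics
import cv2,numpy as np
s=read_state();print(s)
for n in("scene","top"):
    f=optics.grab_frame(n);cv2.imwrite(f"pics/{n}0.png",f["image"]);print(n,f["intrinsics"],f["xyz"],f["rotation"])
    np.savez(f"pics/{n}0.npz",K=f["intrinsics"],p=f["xyz"],R=f["rotation"])
E
```

```text
pics
{'time': 0.0, 'q': array([-9.40387306e-01,  3.85583814e-01,  6.62469182e-03, -5.08047708e-04,
       -1.19392528e+00, -2.58621216e-01]), 'dq': array([ 0.000228  ,  0.00020803, -0.00104367, -0.00047412,  0.00203726,
       -0.00048872]), 'effort': array([ 1.63758115e-03, -3.90667248e+01,  1.87405550e+01,  4.21969995e+00,
        1.10513822e-02, -1.91849144e-04]), 'position': array([ 0.22687671, -0.58174312,  0.22144132]), 'tcp_rot': array([-1.84732887e-01,  9.82788184e-01,  1.04410575e-03, -2.35803154e-04]), 'contact_force': array([-0.36975457, -0.46825292, -1.49938947]), 'wrist_torque': array([ 0.03507998, -0.00045726,  0.00386842]), 'grip_force': 0.0, 'gripper_width': 0.9998050977716331}
scene [[541.8928987    0.         321.91563949]
 [  0.         541.8928987  239.2652475 ]
 [  0.           0.           1.        ]] [ 1.39639239 -0.2305007   0.60622164] [ 0.69874753  0.53241477 -0.27865485 -0.38812097]
top [[540.30487206   0.         322.49510519]
 [  0.         540.30487206 239.63539934]
 [  0.           0.           1.        ]] [ 0.37489636 -0.01755667  1.21503736] [ 0.72917926 -0.67698551  0.06627593 -0.07480464]
```

View pics/scene0.png

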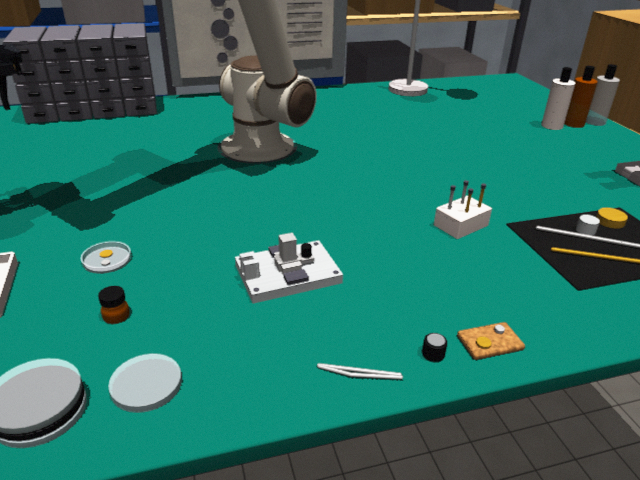

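View pics/top0.png

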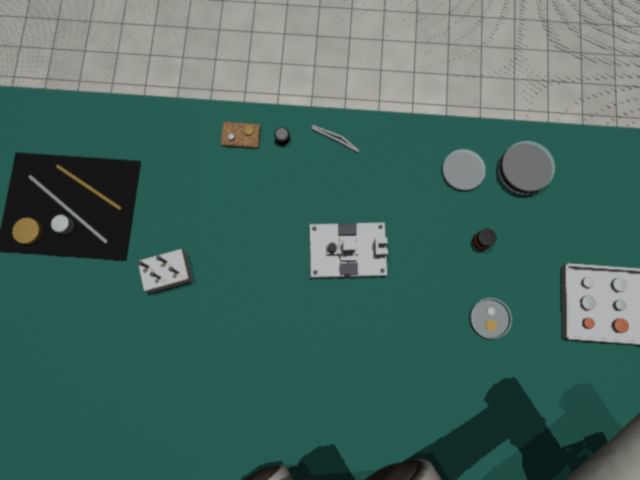

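The scene view shows the fixture around (288,268), with the pin head at (306,250), tang at (288,246) and post at (248,266). In the top view the fixture is around (348,250), with the pin at (332,248) and post at (381,247). Next I'll enlarge both.

```bash
python3 - <<'E'
import cv2,numpy as np
a=cv2.imread("pics/top0.png")[212:287,300:400];b=cv2.imread("pics/scene0.png")[222:307,228:348]
a=cv2.resize(a,(800,600),interpolation=cv2.INTER_CUBIC)[:, :]
b=cv2.resize(b,None,fx=6.6,fy=6.6,interpolation=cv2.INTER_CUBIC)
cv2.imwrite("pics/c1.png",a);cv2.imwrite("pics/c2.png",b);print(b.shape)
E
```

```text
(561, 792, 3)
```

View pics/c1.png

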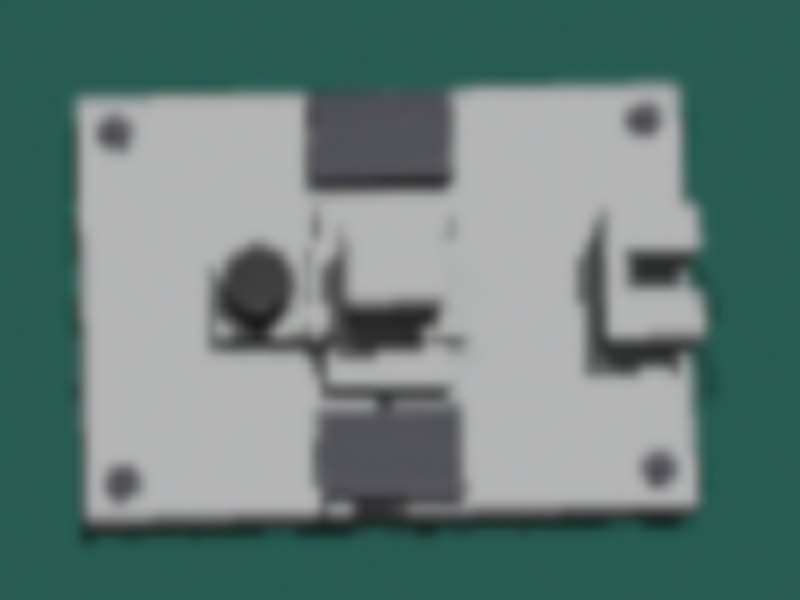

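View pics/c2.png

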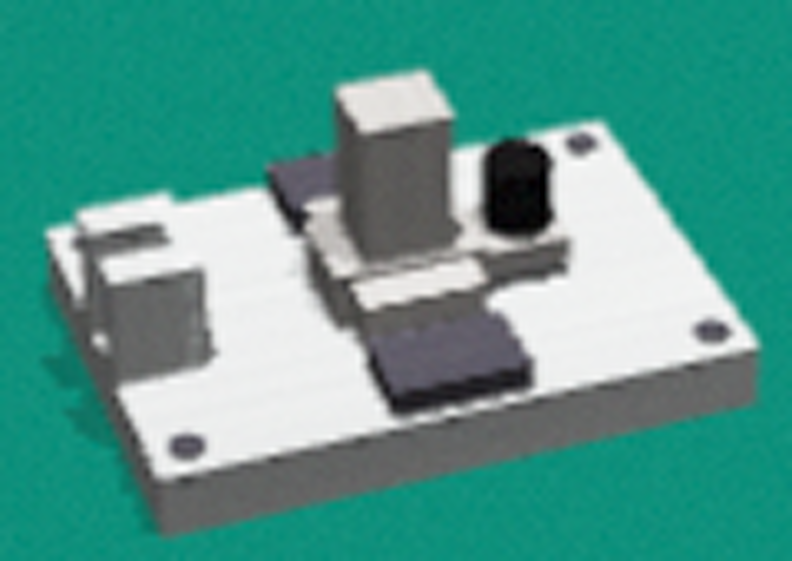

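The crops resolve the plate's four top corners, four screws, tang top, pin head top and the slotted post. I'll triangulate these and fit the fixture pose.

```bash
cat > h.py <<'E'
import numpy as np
from scipy.spatial.transform import Rotation as Ro
from scipy.optimize import least_squares
def rot(r):
    r=np.asarray(r); return Ro.from_quat(r).as_matrix() if r.size==4 else r
def load(n):
    d=np.load(f"pics/{n}.npz");return d["K"],d["p"],rot(d["R"])
def ray(c,uv):
    K,p,R=c;d=R@np.linalg.inv(K)@[*uv,1];return p,d/np.linalg.norm(d)
def ray_fish(c,uv):
    K,p,R=c;x=(uv[0]-K[0,2])/K[0,0];y=(uv[1]-K[1,2])/K[1,1];t=np.hypot(x,y)
    return p,R@[np.sin(t)*x/t,np.sin(t)*y/t,np.cos(t)]
def proj(c,X,fish=False):
    K,p,R=c;v=(np.asarray(X)-p)@R
    if fish:
        r=np.linalg.norm(v[...,:2],axis=-1);k=np.arctan2(r,v[...,2])/r;q=v[...,:2]*k[...,None]
    else: q=v[...,:2]/v[...,2:]
    return q*[K[0,0],K[1,1]]+[K[0,2],K[1,2]]
def tri(rays):
    A=sum(np.eye(3)-np.outer(d,d) for p,d in rays);b=sum((np.eye(3)-np.outer(d,d))@p for p,d in rays)
    X=np.linalg.solve(A,b);return X,max(np.linalg.norm((np.eye(3)-np.outer(d,d))@(X-p)) for p,d in rays)
E
cat > m.py <<'E'
from h import *
T=load("top0");S=load("scene0")
t=lambda u,v:((u+.5)/8-.5+300,(v+.5)/8-.5+212)
s=lambda u,v:((u+.5)/6.6-.5+228,(v+.5)/6.6-.5+222)
P={"pp":(t(75,97),s(758,348),(.06,.085,.02)),"pm":(t(678,85),s(163,475),(.06,-.085,.02)),
"mp":(t(85,518),s(605,122),(-.06,.085,.02)),
"h_pp":(t(114,133),s(712,331),None),"h_pm":(t(643,119),s(187,446),None),"h_mp":(t(122,483),s(581,143),None),
"tang":(t(392,249),s(395,102),(0,0,.082)),"pin":(t(257,278),s(517,152),(0,.036,.02+.036))}
for k,(a,b,m) in P.items():
    X,e=tri([ray(T,a),ray(S,b)]);print(k,X.round(4),"res",round(e*1e3,1))
M=[(a,b,m) for a,b,m in P.values() if m and m!=(0,.036,.056)]
mm=np.array([m for *_,m in M])
def f(x):
    W=mm@Ro.from_euler('z',x[3]).as_matrix().T+x[:3]
    return np.r_[(proj(T,W)-[a for a,_,_ in M]).ravel(),(proj(S,W)-[b for _,b,_ in M]).ravel()]
r=least_squares(f,[.37,-.05,0,0]);print(r.x,np.abs(r.fun).max())
E
python3 m.py
```

```text
pp [0.6509 0.039  0.0193] res 0.5
pm [ 0.6669 -0.13    0.0208] res 0.8
mp [0.5314 0.0279 0.0197] res 0.8
h_pp [0.6413 0.0279 0.0201] res 0.3
h_pm [ 0.6562 -0.1213  0.0205] res 0.2
h_mp [0.5417 0.018  0.0203] res 0.3
tang [ 0.601  -0.0514  0.0826] res 0.2
pin [ 0.5954 -0.0158  0.0571] res 0.0
[ 5.99462045e-01 -5.12555249e-02  3.09672013e-04  9.46952927e-02] 0.7716185188230043
```

Residuals are under 1 px. The plate top comes out at 0.020, tang top at 0.082 and pin head top at 0.057, which agree with the given heights. The fixture is at (0.5995, -0.0513) with yaw 0.095. Next: work out the approach.

```bash
cat > go.py <<'E'
import sys
from h import *
from bench import read_state
F=np.array([.5995,-.0513]);yaw=.0947
def W(x,y): return F+Ro.from_euler('z',yaw).as_matrix()[:2,:2]@[x,y]
if __name__=="__main__":
    s=read_state();R=Ro.from_quat(s["tcp_rot"]).as_matrix();p=s["position"]
    fx,fy,z=map(float,sys.argv[1:4]);tgt=np.r_[W(fx/1e3,fy/1e3),z/1e3]
    a=np.arctan2(R[1,1],R[0,1]);d=(yaw-a+np.pi/2)%np.pi-np.pi/2
    inF=Ro.from_euler('z',-yaw).as_matrix()[:2,:2]@(p[:2]-F)*1e3
    # final tool frame = current turned by -d about tool z (tool z down)
    R2=R@Ro.from_euler('z',-d).as_matrix()
    print("t",round(s["time"],2),"p",p.round(4),"inFixture mm",inF.round(1),"toolz",R[:,2].round(3),"w",round(s["gripper_width"],3),"gf",s["grip_force"],"F",s["contact_force"].round(1),"q6",s["q"][5].round(2))
    print("turn",round(-d,3),"rows-units current axes",(R.T@(tgt-p)/.025).round(2),"after turn",(R2.T@(tgt-p)/.025).round(2), "tool x,y in world",R2[:,0].round(2),R2[:,1].round(2))
E
python3 go.py 0 36 150
```

```text
t 0.1 p [ 0.2269 -0.5818  0.2216] inFixture mm [-421.1 -492.9] toolz [-0.001  0.002 -1.   ] w 1.0 gf 0.0 F [-0.3  0.1  0.7] q6 -0.26
turn -1.294 rows-units current axes [-21.99  15.74   2.89] after turn [-21.15 -16.85   2.89] tool x,y in world [ 0.09 -1.   -0.  ] [-1.   -0.09  0.  ]
```

{"api": "play_rows", "payload": {
  "commands": "0 0 0 -0.185 1; 0 0 0 -0.185 1; 0 0 0 -0.185 1; 0 0 0 -0.185 1; 0 0 0 -0.185 1",
  "force": 20
}}

```text
time: 0.72
position: [0.2269, -0.582, 0.2219]
tcp_rot: [-0.606, 0.795, 0.001, 0.0]
contact_force: [0.1, -0.8, 0.6]
gripper_width: 0.998
grip_force: 0.0
```

{"api": "play_rows", "payload": {
  "commands": "0 0 0 -0.185 1; 0 0 0 -0.185 1; -0.96 -0.77 0 0 1; -0.96 -0.77 0 0 1; -0.96 -0.77 0 0 1"
}}

```text
time: 1.35
position: [0.2778, -0.504, 0.2219]
tcp_rot: [0.74, -0.673, -0.001, -0.0]
contact_force: [1.0, 0.2, -0.3]
gripper_width: 0.998
grip_force: 0.0
```

{"api": "play_rows", "payload": {
  "commands": "-0.96 -0.77 0 0 1; -0.96 -0.77 0 0 1; -0.96 -0.77 0 0 1; -0.96 -0.77 0 0 1; -0.96 -0.77 0 0 1"
}}

```text
time: 1.98
position: [0.3622, -0.3753, 0.2221]
tcp_rot: [0.74, -0.672, -0.0, -0.0]
contact_force: [0.5, -0.3, -0.6]
gripper_width: 1.0
grip_force: 0.0
```

{"api": "play_rows", "payload": {
  "commands": "-0.96 -0.77 0 0 1; -0.96 -0.77 0 0 1; -0.96 -0.77 0 0 1; -0.96 -0.77 0 0 1; -0.96 -0.77 0 0 1"
}}

```text
time: 2.6
position: [0.4464, -0.2467, 0.2222]
tcp_rot: [0.74, -0.672, -0.0, 0.0]
contact_force: [-0.5, 0.1, -0.4]
gripper_width: 0.998
grip_force: 0.0
```

{"api": "play_rows", "payload": {
  "commands": "-0.96 -0.77 0 0 1; -0.96 -0.77 0 0 1; -0.96 -0.77 0 0 1; -0.96 -0.77 0 0 1; -0.96 -0.77 0 0 1"
}}

```text
time: 3.22
position: [0.5307, -0.1181, 0.2221]
tcp_rot: [0.74, -0.672, -0.0, 0.0]
contact_force: [-0.1, -0.1, -0.1]
gripper_width: 1.003
grip_force: 0.0
```

```bash
python3 go.py 0 36 110; python3 - <<'E'
from bench import optics
import cv2,numpy as np
f=optics.grab_frame("wrist");cv2.imwrite("pics/w1.png",f["image"]);print(f["intrinsics"],f["xyz"])
np.savez("pics/w1.npz",K=f["intrinsics"],p=f["xyz"],R=f["rotation"])
E
```

```text
t 3.23 p [ 0.5307 -0.1181  0.2221] inFixture mm [-74.8 -60. ] toolz [-0.001  0.    -1.   ] w 1.003 gf 0.0 F [-0.1 -0.1 -0.1] q6 0.02
turn 0.001 rows-units current axes [-3.83 -3.    4.48] after turn [-3.84 -3.    4.48] tool x,y in world [ 0.09 -1.   -0.  ] [-1.   -0.09  0.  ]
[[371.64829954   0.         317.67088016]
 [  0.         371.64829954 243.70343442]
 [  0.           0.           1.        ]] [ 0.5395133  -0.19144626  0.38400945]
```

View pics/w1.png

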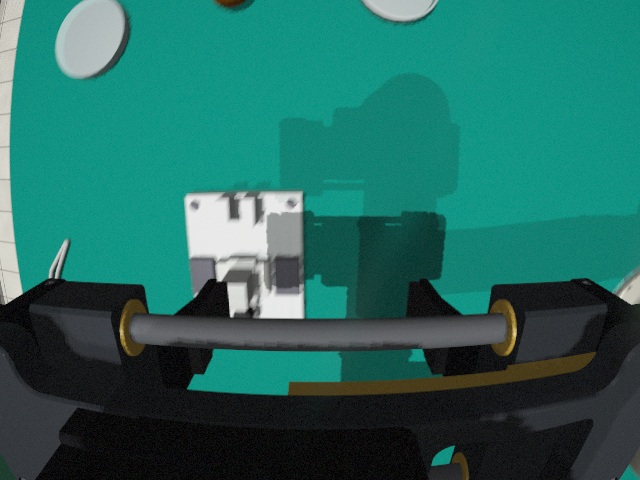

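The wrist view shows the post at (245,208) and the tang at (240,285), consistent with the fit. Next I'll move above the pin and go down.

{"api": "play_rows", "payload": {
  "commands": "-0.96 -0.75 0.9 0 1; -0.96 -0.75 0.9 0 1; -0.96 -0.75 0.9 0 1; -0.96 -0.75 0.9 0 1; 0 0 0.9 0 1"
}}

```text
time: 3.9
position: [0.5968, -0.0147, 0.1087]
tcp_rot: [0.741, -0.672, -0.0, 0.0]
contact_force: [-1.1, 0.4, 0.6]
gripper_width: 0.999
grip_force: 0.0
```

```bash
python3 go.py 0 36 38
```

```text
t 3.9 p [ 0.5968 -0.0147  0.1087] inFixture mm [ 0.8 36.7] toolz [-0. -0. -1.] w 0.999 gf 0.0 F [-1.1  0.4  0.6] q6 -0.15
turn 0.004 rows-units current axes [0.03 0.03 2.83] after turn [0.03 0.03 2.83] tool x,y in world [ 0.09 -1.   -0.  ] [-1.   -0.09  0.  ]
```

{"api": "play_rows", "payload": {
  "commands": "0.03 0.03 0.8 0 0.8; 0 0 0.8 0 0.6; 0 0 0.6 0 0.5; 0 0 0.4 0 0.4; 0 0 0.2 0 0.4"
}}

```text
time: 4.53
position: [0.5953, -0.0172, 0.0396]
tcp_rot: [0.74, -0.672, -0.0, 0.0]
contact_force: [0.6, -0.1, -0.2]
gripper_width: 0.517
grip_force: 0.0
```

{"api": "play_rows", "payload": {
  "commands": "0 0 0 0 0; 0 0 0 0 0; 0 0 0 0 0; 0 0 0 0 0; 0 0 0 0 0",
  "force": 15
}}

```text
time: 5.15
position: [0.5958, -0.017, 0.0407]
tcp_rot: [0.74, -0.672, 0.0, -0.0]
contact_force: [0.4, 0.1, 2.3]
gripper_width: 0.221
grip_force: 15.0
```

```bash
python3 go.py 0 36 130
```

```text
t 5.15 p [ 0.5958 -0.017   0.0407] inFixture mm [-0.4 34.5] toolz [ 0.001  0.    -1.   ] w 0.221 gf 15.000460892915726 F [0.4 0.1 2.3] q6 -0.15
turn 0.002 rows-units current axes [-0.06 -0.02 -3.57] after turn [-0.06 -0.02 -3.57] tool x,y in world [ 0.09 -1.   -0.  ] [-1.   -0.09 -0.  ]
```

Gripped at 19.2 mm width, against a 20 mm head. Lift.

{"api": "play_rows", "payload": {
  "commands": "0 0 -0.4 0 0; 0 0 -0.7 0 0; 0 0 -0.9 0 0; 0 0 -0.9 0 0; 0 0 -0.7 0 0"
}}

```text
time: 5.78
position: [0.5952, -0.0172, 0.1314]
tcp_rot: [0.74, -0.672, 0.0, -0.0]
contact_force: [-0.0, -0.2, 0.0]
gripper_width: 0.221
grip_force: 15.0
```

```bash
python3 go.py 0 -75.5 131
```

```text
t 5.78 p [ 0.5952 -0.0172  0.1314] inFixture mm [-1.1 34.4] toolz [ 0.  0. -1.] w 0.221 gf 14.999999552965164 F [-0.  -0.2  0. ] q6 -0.15
turn 0.001 rows-units current axes [ 4.4  -0.04  0.02] after turn [ 4.4  -0.04  0.02] tool x,y in world [ 0.09 -1.   -0.  ] [-1.   -0.09 -0.  ]
```

{"api": "play_rows", "payload": {
  "commands": "0.8 -0.01 0 0 0; 0.95 -0.01 0 0 0; 0.95 -0.01 0 0 0; 0.95 0 0 0 0; 0.75 0 0 0 0"
}}

```text
time: 6.4
position: [0.6058, -0.1284, 0.1291]
tcp_rot: [0.74, -0.673, -0.001, 0.001]
contact_force: [0.7, 0.0, -0.6]
gripper_width: 0.218
grip_force: 15.0
```

{"api": "play_rows", "payload": {
  "commands": "0 0 0 0 0; 0 0 0 0 0; 0 0 0.4 0 0; 0 0 0.4 0 0; 0 0 0 0 0"
}}

```text
time: 7.02
position: [0.6057, -0.1261, 0.1085]
tcp_rot: [0.74, -0.672, -0.001, 0.001]
contact_force: [0.3, -0.0, -0.7]
gripper_width: 0.222
grip_force: 15.0
```

```bash
python3 go.py 0 -75.5 61; python3 - <<'E'
from bench import optics
import cv2,numpy as np
for n in("wrist","scene","top"):
    f=optics.grab_frame(n);cv2.imwrite(f"pics/{n}2.png",f["image"])
    np.savez(f"pics/{n}2.npz",K=f["intrinsics"],p=f["xyz"],R=f["rotation"])
from h import *; from go import W
S=load("scene2");print("expected tip,collar,notch",[proj(S,np.r_[W(0,-.074),z]).round(1) for z in(.074,.104,.054)])
a=cv2.imread("pics/scene2.png")[210:300,210:310];b=cv2.imread("pics/wrist2.png")[230:480,180:460]
a=cv2.resize(a,(400,360),interpolation=cv2.INTER_CUBIC);b=cv2.resize(b,(400,360))
cv2.imwrite("pics/c3.png",np.hstack([a,b]))
E
```

```text
t 7.03 p [ 0.6057 -0.1261  0.1085] inFixture mm [ -0.9 -75. ] toolz [-0.003  0.    -1.   ] w 0.222 gf 14.999944120645523 F [ 0.3 -0.  -0.7] q6 0.04
turn 0.002 rows-units current axes [ 0.02 -0.04  1.9 ] after turn [ 0.02 -0.04  1.9 ] tool x,y in world [ 0.09 -1.   -0.  ] [-1.   -0.09  0.  ]
expected tip,collar,notch [array([247.3, 248.3]), array([246.4, 233.8]), array([247.8, 257.7])]
```

View pics/c3.png

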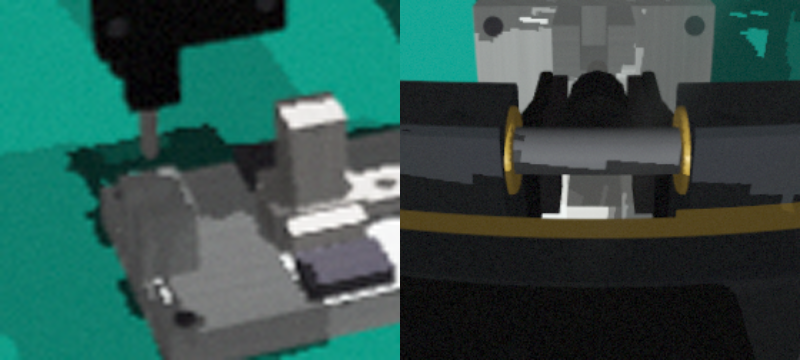

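In the scene crop the shank tip is at (247.5,248.7), against the predicted (247.4,249). In the wrist view the slot at x≈595 lines up with the pin at x≈597. Next I'll lower it.

{"api": "play_rows", "payload": {
  "commands": "0 -0.02 0.4 0 0; 0 0 0.4 0 0; 0 0 0.3 0 0; 0 0 0.2 0 0; 0 0 0 0 0"
}}

```text
time: 7.8
position: [0.6069, -0.1265, 0.077]
tcp_rot: [0.74, -0.672, -0.0, 0.0]
contact_force: [0.5, 0.3, -0.2]
gripper_width: 0.22
grip_force: 15.0
```

{"api": "play_rows", "payload": {
  "commands": "0 0 0.2 0 0; 0 0 0.15 0 0; 0 0 0.1 0 0; 0 0 0.06 0 0; 0 0 0 0 0"
}}

```text
time: 8.43
position: [0.6071, -0.1265, 0.0647]
tcp_rot: [0.74, -0.672, -0.0, 0.0]
contact_force: [0.4, -0.2, 0.3]
gripper_width: 0.222
grip_force: 15.0
```

```bash
python3 go.py 0 -75.5 61
```

```text
t 8.43 p [ 0.6071 -0.1265  0.0647] inFixture mm [  0.5 -75.6] toolz [-0.  0. -1.] w 0.222 gf 15.000113546848297 F [ 0.4 -0.2  0.3] q6 0.04
turn 0.001 rows-units current axes [-0.    0.02  0.15] after turn [-0.    0.02  0.15] tool x,y in world [ 0.09 -1.   -0.  ] [-1.   -0.09  0.  ]
```

{"api": "play_rows", "payload": {
  "commands": "0 0 0.06 0 0; 0 0 0.06 0 0; 0 0 0.04 0 0; 0 0 0.02 0 0; 0 0 0 0 0"
}}

```text
time: 9.05
position: [0.6071, -0.1265, 0.0607]
tcp_rot: [0.74, -0.672, 0.0, 0.0]
contact_force: [-2.0, 0.3, 3.7]
gripper_width: 0.223
grip_force: 15.0
```

```bash
python3 go.py 0 -75.5 61
```

```text
t 9.05 p [ 0.6071 -0.1265  0.0607] inFixture mm [  0.5 -75.6] toolz [ 0. -0. -1.] w 0.223 gf 15.000204741954803 F [-2.   0.3  3.7] q6 0.04
turn 0.001 rows-units current axes [-0.    0.02 -0.01] after turn [-0.    0.02 -0.01] tool x,y in world [ 0.09 -1.    0.  ] [-1.   -0.09 -0.  ]
```

Contact force is 3.7 N, so it is seated. Release and rise.

{"api": "play_rows", "payload": {
  "commands": "0 0 0 0 0.3; 0 0 0 0 0.45; 0 0 0 0 0.6; 0 0 0 0 0.6; 0 0 -0.3 0 0.6"
}}

```text
time: 9.68
position: [0.6066, -0.1265, 0.0674]
tcp_rot: [0.74, -0.672, -0.001, 0.001]
contact_force: [-0.4, -0.7, 0.6]
gripper_width: 0.586
grip_force: 0.0
```

{"api": "play_rows", "payload": {
  "commands": "0 0 -0.7 0 0.6; 0 0 -0.9 0 0.6; 0 0 -0.9 0 0.6; 0 0 0 0 0.6; 0 0 0 0 0.6"
}}

```text
time: 10.3
position: [0.6068, -0.1264, 0.1303]
tcp_rot: [0.74, -0.672, -0.0, -0.0]
contact_force: [-0.3, -0.8, -1.6]
gripper_width: 0.603
grip_force: 0.0
```

```bash
python3 go.py 0 0 130; python3 - <<'E'
from bench import optics
import cv2,numpy as np
from h import *; from go import W
for n in("scene","top"):
    f=optics.grab_frame(n);cv2.imwrite(f"pics/{n}3.png",f["image"])
S=load("scene0");print("scene px collar, headtop",[proj(S,np.r_[W(0,-.074),z]).round(1) for z in(.054,.076)])
a=cv2.imread("pics/scene3.png")[215:305,220:350];b=cv2.imread("pics/top3.png")[210:290,295:405]
cv2.imwrite("pics/c4.png",np.hstack([cv2.resize(a,(400,277),interpolation=cv2.INTER_CUBIC),cv2.resize(b,(400,277),interpolation=cv2.INTER_CUBIC)]))
E
```

```text
t 10.3 p [ 0.6068 -0.1264  0.1303] inFixture mm [  0.1 -75.4] toolz [-0.  0. -1.] w 0.603 gf 0.0 F [-0.3 -0.8 -1.6] q6 0.04
turn 0.001 rows-units current axes [-3.02  0.    0.01] after turn [-3.02  0.01  0.01] tool x,y in world [ 0.09 -1.   -0.  ] [-1.   -0.09  0.  ]
scene px collar, headtop [array([247.8, 257.7]), array([247.2, 247.4])]
```

View pics/c4.png

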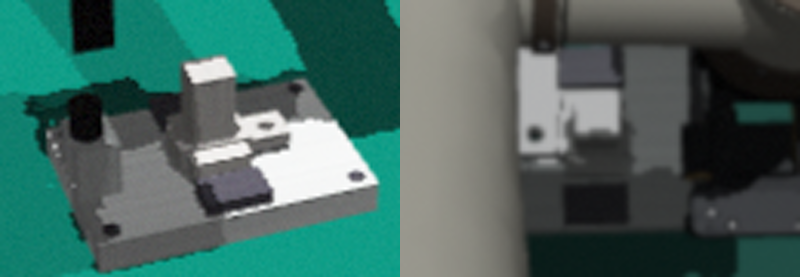

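The pin is parked: its head is centred at (248,253.3), against the predicted (247.5,252.5), and it stands upright. Now to the tang.

{"api": "play_rows", "payload": {
  "commands": "-0.75 0 0 0 0.6; -0.8 0 0 0 0.6; -0.8 0 0 0 0.6; -0.67 0 0 0 0.6; 0 0 0 0 0.6"
}}

```text
time: 11.02
position: [0.5999, -0.0497, 0.1305]
tcp_rot: [0.741, -0.671, 0.0, -0.0]
contact_force: [0.1, -0.5, -0.4]
gripper_width: 0.599
grip_force: 0.0
```

{"api": "play_rows", "payload": {
  "commands": "0 0 0.8 0 0.6; 0 0 0.9 0 0.6; 0 0 0.9 0 0.6; 0 0 0.6 0 0.6; 0 0 0.2 0 0.6"
}}

```text
time: 11.65
position: [0.5995, -0.0517, 0.0444]
tcp_rot: [0.74, -0.672, -0.0, 0.001]
contact_force: [-0.4, -0.5, 0.0]
gripper_width: 0.601
grip_force: 0.0
```

```bash
python3 go.py 0 0 45
```

```text
t 11.65 p [ 0.5995 -0.0517  0.0444] inFixture mm [ 0.  -0.4] toolz [-0.001 -0.    -1.   ] w 0.601 gf 0.0 F [-0.4 -0.5  0. ] q6 -0.09
turn 0.001 rows-units current axes [-0.01  0.   -0.02] after turn [-0.01  0.   -0.02] tool x,y in world [ 0.09 -1.    0.  ] [-1.   -0.09  0.  ]
```

{"api": "play_rows", "payload": {
  "commands": "0 0 0 0 0; 0 0 0 0 0; 0 0 0 0 0; 0 0 0 0 0; 0 0 0 0 0",
  "force": 30
}}

```text
time: 12.28
position: [0.5999, -0.0513, 0.0459]
tcp_rot: [0.74, -0.672, 0.0, -0.0]
contact_force: [-1.7, 0.5, 3.4]
gripper_width: 0.269
grip_force: 30.0
```

{"api": "play_rows", "payload": {
  "commands": "-0.05 0 -0.02 0 0; -0.05 0 -0.02 0 0; -0.05 0 -0.03 0 0; -0.05 0 -0.03 0 0; 0 0 0 0 0"
}}

```text
time: 12.9
position: [0.5982, -0.0471, 0.046]
tcp_rot: [0.74, -0.673, -0.001, 0.001]
contact_force: [1.4, -4.0, -9.2]
gripper_width: 0.27
grip_force: 30.0
```

```bash
python3 go.py 0 0 45
```

```text
t 12.9 p [ 0.5982 -0.0471  0.046 ] inFixture mm [-0.9  4.3] toolz [-0.003 -0.    -1.   ] w 0.27 gf 30.00707583501935 F [ 1.4 -4.  -9.2] q6 -0.1
turn 0.0 rows-units current axes [ 0.17 -0.04  0.04] after turn [ 0.17 -0.04  0.04] tool x,y in world [ 0.09 -1.    0.  ] [-1.   -0.09  0.  ]
```

```bash
cat > look.py <<'E'
import sys,cv2
from bench import optics
f=optics.grab_frame("scene");a=f["image"][215:305,228:348]
cv2.imwrite(f"pics/{sys.argv[1]}.png",cv2.resize(a,(800,600),interpolation=cv2.INTER_CUBIC))
E
python3 look.py l1
```

```text
(no output)
```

View pics/l1.png

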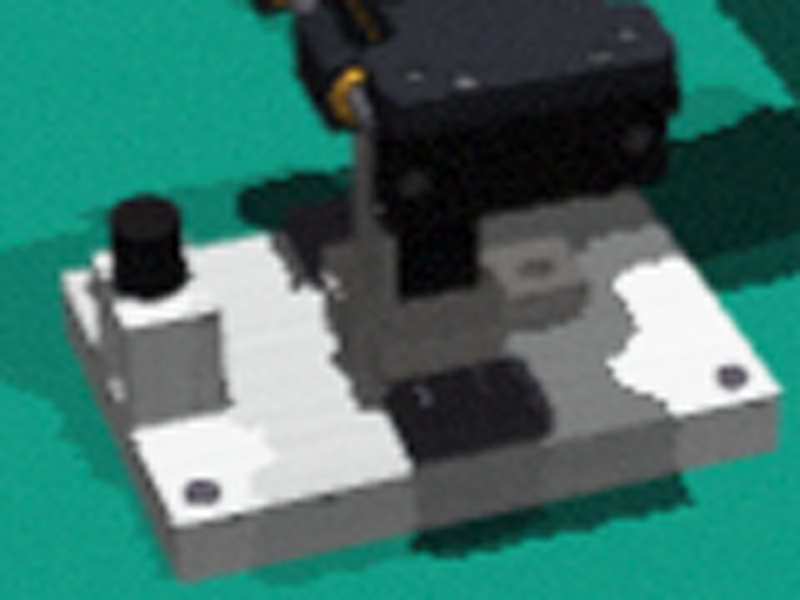

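The view shows the pin parked at (147,245). The screws at (203,492) and (732,375) have moved about 2 px towards +y, so the fixture slid while the block leaned. I'll measure that numerically.

```bash
cat > fx.py <<'E'
import cv2,numpy as np
from h import *
from go import W
S=load("scene0")
def onplane(uv,z):
    p,d=ray(S,uv);return (p+d*(z-p[2])/d[2])[:2]
def match(ref,img,c,h=5,sr=6):
    u,v=map(lambda a:int(round(a)),c);t=ref[v-h:v+h+1,u-h:u+h+1];w=img[v-h-sr:v+h+sr+1,u-h-sr:u+h+sr+1]
    r=cv2.matchTemplate(w,t,cv2.TM_CCOEFF_NORMED);_,s,_,(x,y)=cv2.minMaxLoc(r)
    def sub(a,i): 
        if 0<i<len(a)-1:
            q=a[i-1]-2*a[i]+a[i+1];return i+.5*(a[i-1]-a[i+1])/q
        return i
    return np.array([sub(r[y],x)-sr,sub(r[:,x],y)-sr]),s
def fixture(img):
    ref=cv2.imread("pics/scene0.png");Rz=Ro.from_euler('z',.0947).as_matrix()[:2,:2]
    for n,c in (("pp",(335.4,271.7)),("pm",(255.9,289.2))):
        d,s=match(ref,img,c);print(n,"moved in fixture axes mm",((onplane(c+d,.02)-onplane(c,.02))@Rz*1e3).round(1),"score",round(float(s),2))
if __name__=="__main__":
    import sys
    if len(sys.argv)>1: fixture(cv2.imread(sys.argv[1]))
    else:
        from bench import optics
        im=optics.grab_frame("scene")["image"];cv2.imwrite("pics/now.png",im);fixture(im)
    print("ear hole predicted",proj(S,np.r_[W(0,.036),.034]).round(1))
E
python3 fx.py pics/scene3.png; python3 fx.py
```

```text
pp moved in fixture axes mm [ 0.1 -0. ] score 1.0
pm moved in fixture axes mm [ 0.6 -0.1] score 0.68
ear hole predicted [306.1 255.1]
pp moved in fixture axes mm [-0.9  4.5] score 0.96
pm moved in fixture axes mm [-1.   4.4] score 0.97
ear hole predicted [306.1 255.1]
```

The fixture slid 4.5 mm and the block did not lean: the grip was too stiff in torsion and too low. I'll regrip higher and much lighter so the tang can pivot in the pads, then lean to -y.

{"api": "play_rows", "payload": {
  "commands": "0 0 0 0 0.4; 0 0 0 0 0.4; 0 0 0 0 0.4; 0 0 -0.2 0 0.4; 0 0 -0.16 0 0.4"
}}

```text
time: 13.62
position: [0.5998, -0.0463, 0.0576]
tcp_rot: [0.74, -0.672, 0.0, -0.0]
contact_force: [0.0, -0.6, -0.6]
gripper_width: 0.4
grip_force: 0.0
```

{"api": "play_rows", "payload": {
  "commands": "0 0 0 0 0; 0 0 0 0 0; 0 0 0 0 0; 0 0 0 0 0; 0 0 0 0 0",
  "force": 8
}}

```text
time: 14.25
position: [0.5988, -0.0465, 0.0569]
tcp_rot: [0.74, -0.672, -0.0, 0.001]
contact_force: [-4.3, -0.6, 5.0]
gripper_width: 0.275
grip_force: 8.0
```

{"api": "play_rows", "payload": {
  "commands": "0.07 0 -0.025 0 0; 0.07 0 -0.025 0 0; 0.07 0 -0.025 0 0; 0.07 0 -0.025 0 0; 0 0 0 0 0"
}}

```text
time: 14.88
position: [0.5996, -0.0518, 0.057]
tcp_rot: [0.74, -0.673, -0.001, -0.0]
contact_force: [-0.7, 6.7, -6.5]
gripper_width: 0.271
grip_force: 8.0
```

```bash
python3 go.py 0 0 56; python3 fx.py
```

```text
t 14.88 p [ 0.5996 -0.0518  0.057 ] inFixture mm [ 0.  -0.5] toolz [-0.001  0.002 -1.   ] w 0.271 gf 8.000751649669837 F [-0.7  6.7 -6.5] q6 -0.08
turn 0.001 rows-units current axes [-0.02  0.    0.04] after turn [-0.02  0.    0.04] tool x,y in world [ 0.09 -1.   -0.  ] [-1.   -0.09  0.  ]
pp moved in fixture axes mm [-0.2 -0.4] score 0.98
pm moved in fixture axes mm [-0.6 -0.7] score 0.94
ear hole predicted [306.1 255.1]
```

The light grip slid the fixture back and still gave no lean. Lifting takes weight off the fixture and so reduces its friction on the bench. I'll grip high, offset towards the lean side, and press down while pushing sideways so the fixture stays put.

{"api": "play_rows", "payload": {
  "commands": "0 0 0 0 0.4; 0 0 0 0 0.4; 0 0 0 0 0.4; -0.2 0 0 0 0.4; -0.2 0 0 0 0.4"
}}

```text
time: 15.55
position: [0.5992, -0.0432, 0.0595]
tcp_rot: [0.74, -0.672, 0.0, -0.0]
contact_force: [0.3, 0.0, -0.4]
gripper_width: 0.401
grip_force: 0.0
```

```bash
python3 go.py 0 8 61; python3 fx.py
```

```text
t 15.55 p [ 0.5992 -0.0432  0.0595] inFixture mm [0.4 8.1] toolz [ 0.  0. -1.] w 0.401 gf 0.0 F [ 0.3  0.  -0.4] q6 -0.1
turn 0.001 rows-units current axes [ 0.    0.02 -0.06] after turn [ 0.    0.02 -0.06] tool x,y in world [ 0.09 -1.    0.  ] [-1.   -0.09 -0.  ]
pp moved in fixture axes mm [-0.3  0. ] score 0.95
pm moved in fixture axes mm [-0.6 -0.7] score 0.94
ear hole predicted [306.1 255.1]
```

{"api": "play_rows", "payload": {
  "commands": "0 0 -0.05 0 0; 0 0 0 0 0; 0 0 0 0 0; 0 0 0 0 0; 0 0 0.16 0 0",
  "force": 20
}}

```text
time: 16.23
position: [0.5991, -0.0433, 0.0604]
tcp_rot: [0.741, -0.672, 0.0, 0.001]
contact_force: [-11.9, 4.0, 30.0]
gripper_width: 0.273
grip_force: 20.0
```

{"api": "play_rows", "payload": {
  "commands": "-0.1 0 0 0 0; -0.1 0 0 0 0; -0.1 0 0 0 0; -0.1 0 0 0 0; 0 0 0 0 0"
}}

```text
time: 16.85
position: [0.5986, -0.0383, 0.0604]
tcp_rot: [0.741, -0.672, 0.002, 0.002]
contact_force: [-3.4, -15.0, 16.8]
gripper_width: 0.273
grip_force: 20.0
```

```bash
python3 go.py 0 8 61; python3 fx.py
```

```text
t 16.85 p [ 0.5986 -0.0383  0.0604] inFixture mm [ 0.4 13. ] toolz [ 0.    -0.007 -1.   ] w 0.273 gf 20.006689745932817 F [ -3.4 -15.   16.8] q6 -0.12
turn 0.003 rows-units current axes [ 0.2   0.02 -0.02] after turn [ 0.2   0.02 -0.02] tool x,y in world [ 0.09 -1.    0.01] [-1.   -0.09  0.  ]
pp moved in fixture axes mm [-0.4 -0. ] score 0.75
pm moved in fixture axes mm [-0.7 -0.6] score 0.94
ear hole predicted [306.1 255.1]
```

```bash
python3 - <<'E'
import cv2; from fx import *
n=cv2.imread("pics/now.png")
for k in("scene2","scene3"):
    r=cv2.imread(f"pics/{k}.png")
    for nm,X in(("hole",(0,.036,.034)),("earcorner",(.012,.048,.030)),("foot -y",(.014,-.022,.034))):
        c=proj(S,np.r_[W(X[0],X[1]),X[2]]);d,s=match(r,n,c,h=4,sr=5);print(k,nm,c.round(1),d.round(2),round(float(s),2))
# expected for 6 deg lean to +y about bottom +y edge
def lean(X,th,s):
    e=.022*s;y,z=X[1]-e,X[2]-.02;t=-th*s
    return proj(S,np.r_[W(X[0],e+y*np.cos(t)-z*np.sin(t)),.02+y*np.sin(t)+z*np.cos(t)])
for X in((0,.036,.034),(.012,.048,.03),(.014,-.022,.034)):print("exp +6deg",(lean(X,.105,1)-lean(X,0,1)).round(2))
E
```

```text
scene2 hole [306.1 255.1] [-5.    0.15] 0.42
scene2 earcorner [314.4 259.2] [ 0.65 -0.35] 0.88
scene2 foot -y [278.5 265.4] [0.91 0.03] 0.61
scene3 hole [306.1 255.1] [ 3.26 -0.05] 0.44
scene3 earcorner [314.4 259.2] [ 0.57 -0.31] 0.92
scene3 foot -y [278.5 265.4] [1.94 1.85] 0.53
exp +6deg [0.7  0.54]
exp +6deg [0.43 1.13]
exp +6deg [ 0.86 -2.24]
```

```bash
python3 -c "
import cv2
a=cv2.imread('pics/now.png')[215:290,250:350];cv2.imwrite('pics/l2.png',cv2.resize(a,(800,600),interpolation=cv2.INTER_CUBIC))"
```

```text
(no output)
```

View pics/l2.png

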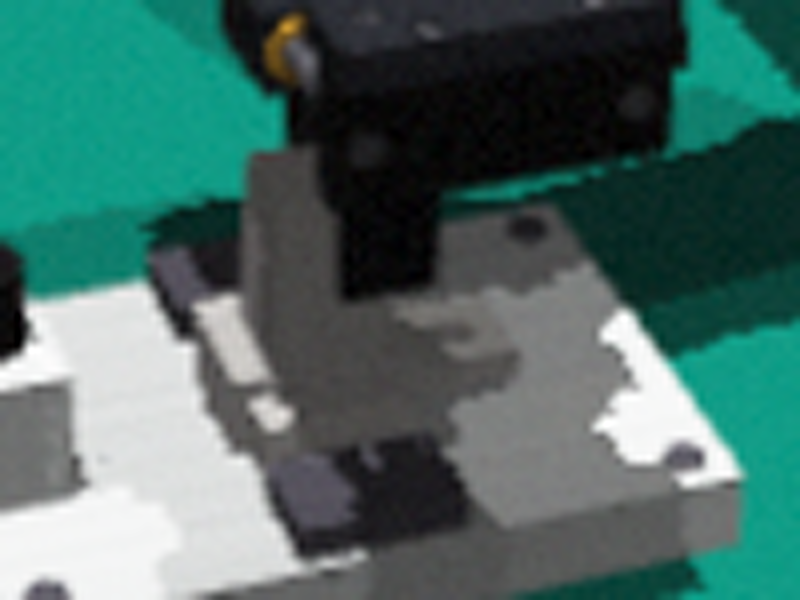

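The finger is on the +y half of the tang, and the tang's left edge runs from about (248,160) to (252,335) in the crop. I'll compare that edge and the foot with model projections at several leans.

```bash
python3 - <<'E'
from fx import *
def lean(X,deg):
    th=np.radians(deg);s=1;e=.022;y,z=X[1]-e,X[2]-.02;t=-th
    return proj(S,np.r_[W(X[0],e+y*np.cos(t)-z*np.sin(t)),.02+y*np.sin(t)+z*np.cos(t)])
for d in(0,3,6):
    print(d,[((lean(X,d)-[250,215]+.5)*8-.5).round(0) for X in((-.012,-.013,.082),(-.012,-.013,.038),(.012,-.013,.082),(.012,-.013,.038),(.014,-.022,.038),(-.014,-.022,.038),(0,.036,.034),(-.012,.048,.034),(.012,.048,.034))])
E
```

```text
0 [array([230., 162.]), array([234., 323.]), array([264., 217.]), array([267., 380.]), array([231., 392.]), array([194., 326.]), array([452., 325.]), array([482., 288.]), array([519., 343.])]
3 [array([244., 152.]), array([238., 316.]), array([278., 207.]), array([271., 372.]), array([235., 383.]), array([198., 317.]), array([455., 327.]), array([485., 292.]), array([521., 347.])]
6 [array([258., 144.]), array([242., 308.]), array([292., 199.]), array([275., 365.]), array([240., 374.]), array([202., 308.]), array([458., 329.]), array([487., 296.]), array([524., 351.])]
```

The foot corner and tang top match a lean of about 4–5°, and the fixture has not moved, so the press-and-rock works. Next I'll ease the press and swing to the other side.

{"api": "play_rows", "payload": {
  "commands": "0.2 0 -0.06 0 0; 0.2 0 0 0 0; 0.2 0 0 0 0; 0.2 0 0 0 0; 0 0 0 0 0"
}}

```text
time: 17.52
position: [0.6, -0.0499, 0.0606]
tcp_rot: [0.74, -0.672, -0.001, -0.002]
contact_force: [-8.0, 15.1, 15.8]
gripper_width: 0.276
grip_force: 20.0
```

```bash
cat > bl.py <<'E'
# block pose in fixture y-z (lean deg, dy, dz) by fitting rendered edge gradients is overkill: match patches between frames
import cv2; from fx import *
im=cv2.imread("pics/now.png"); old=cv2.imread("pics/prev.png")
for nm,X in(("foot-y",(-.014,-.022,.038)),("tangtop",(-.012,-.013,.082)),("footfront",(.014,-.022,.030)),("ear",(.012,.048,.03))):
    c=proj(S,np.r_[W(X[0],X[1]),X[2]]);d,s=match(old,im,c,h=4,sr=6);print(nm,d.round(2),round(float(s),2))
E
cp pics/now.png pics/prev.png; python3 go.py 0 8 61; python3 fx.py; python3 bl.py
```

```text
t 17.52 p [ 0.6    -0.0499  0.0606] inFixture mm [0.6 1.3] toolz [ 0.001  0.004 -1.   ] w 0.276 gf 20.00802505906904 F [-8.  15.1 15.8] q6 -0.08
turn 0.002 rows-units current axes [-0.27  0.03 -0.02] after turn [-0.27  0.03 -0.02] tool x,y in world [ 0.09 -1.   -0.  ] [-1.   -0.09 -0.  ]
pp moved in fixture axes mm [-0.2 -0.4] score 0.98
pm moved in fixture axes mm [-0.7 -0.7] score 0.94
ear hole predicted [306.1 255.1]
foot-y [-0.91  0.92] 0.66
tangtop [-4.69  1.01] 0.96
footfront [1.34 2.55] 0.78
ear [-1.29 -2.91] 0.93
```

It has swung over: the tang top moved -4.7 px, the ear rose 2.9 px, and the fixture stayed still. I'll keep swinging and bring z up gradually.

{"api": "play_rows", "payload": {
  "commands": "-0.2 0 -0.03 0 0; -0.2 0 -0.03 0 0; -0.2 0 -0.03 0 0; -0.2 0 -0.03 0 0; 0 0 0 0 0"
}}

```text
time: 18.2
position: [0.5972, -0.0348, 0.0598]
tcp_rot: [0.74, -0.673, -0.0, 0.001]
contact_force: [0.7, -5.8, -2.8]
gripper_width: 0.272
grip_force: 20.0
```

```bash
cp pics/now.png pics/prev.png; python3 go.py 0 8 61; python3 fx.py; python3 bl.py
```

```text
t 18.2 p [ 0.5972 -0.0348  0.0598] inFixture mm [-0.7 16.6] toolz [-0.003 -0.002 -1.   ] w 0.272 gf 20.000309029128402 F [ 0.7 -5.8 -2.8] q6 -0.12
turn 0.001 rows-units current axes [ 0.35 -0.03 -0.05] after turn [ 0.35 -0.03 -0.05] tool x,y in world [ 0.09 -1.    0.  ] [-1.   -0.09  0.  ]
pp moved in fixture axes mm [-0.6  8.1] score 0.9
pm moved in fixture axes mm [-0.7  7.5] score 0.97
ear hole predicted [306.1 255.1]
foot-y [-5. -6.] 0.81
tangtop [ 6.   -2.14] 0.79
footfront [ 4.29 -1.27] 0.85
ear [4.88 0.77] 0.67
```

{"api": "play_rows", "payload": {
  "commands": "0.2 0 -0.02 0 0; 0.2 0 -0.02 0 0; 0.2 0 -0.02 0 0; 0.2 0 -0.02 0 0; 0 0 0 0 0"
}}

```text
time: 18.88
position: [0.5981, -0.0542, 0.0609]
tcp_rot: [0.74, -0.673, -0.002, 0.002]
contact_force: [0.1, -0.5, -16.6]
gripper_width: 0.278
grip_force: 20.0
```

```bash
cp pics/now.png pics/prev.png; python3 go.py 0 8 61; python3 fx.py; python3 bl.py
```

```text
t 18.88 p [ 0.5981 -0.0542  0.0609] inFixture mm [-1.7 -2.8] toolz [-0.005 -0.    -1.   ] w 0.278 gf 19.999690291006118 F [  0.1  -0.5 -16.6] q6 -0.08
turn -0.001 rows-units current axes [-0.43 -0.07 -0.  ] after turn [-0.43 -0.07 -0.  ] tool x,y in world [ 0.09 -1.   -0.  ] [-1.   -0.09  0.01]
pp moved in fixture axes mm [ -3.4 -10.4] score 0.94
pm moved in fixture axes mm [ -2.3 -10.1] score 0.87
ear hole predicted [306.1 255.1]
foot-y [-0.68  0.7 ] 0.69
tangtop [-6.    2.27] 0.41
footfront [-6  6] 0.88
ear [1.82 4.62] 0.66
```

Fz of -16.6 N means I was nearly carrying the fixture, and that swing slid it. I'll lower straight away to about zero load.

{"api": "play_rows", "payload": {
  "commands": "0 0 0.08 0 0; 0 0 0.02 0 0; 0 0 0.02 0 0; 0 0 0 0 0; 0 0 0 0 0"
}}

```text
time: 19.55
position: [0.6, -0.0533, 0.0601]
tcp_rot: [0.74, -0.672, -0.0, 0.0]
contact_force: [-0.5, -0.4, -15.6]
gripper_width: 0.274
grip_force: 20.0
```

```bash
python3 go.py 0 8 61; python3 fx.py; python3 -c "
import cv2;from fx import *;im=cv2.imread('pics/now.png')[215:290,240:340];cv2.imwrite('pics/l3.png',cv2.resize(im,(800,600),interpolation=cv2.INTER_CUBIC))"
```

```text
t 19.55 p [ 0.6    -0.0533  0.0601] inFixture mm [ 0.3 -2.1] toolz [-0. -0. -1.] w 0.274 gf 20.001632049679756 F [ -0.5  -0.4 -15.6] q6 -0.08
turn 0.001 rows-units current axes [-0.4   0.01 -0.04] after turn [-0.4   0.01 -0.04] tool x,y in world [ 0.09 -1.    0.  ] [-1.   -0.09  0.  ]
pp moved in fixture axes mm [ -0.2 -10. ] score 0.93
pm moved in fixture axes mm [ -0.5 -10.6] score 0.99
ear hole predicted [306.1 255.1]
```

{"api": "play_rows", "payload": {
  "commands": "0 0 0.04 0 0; 0 0 0.03 0 0; 0 0 0 0 0; 0 0 0 0 0; 0 0 0 0 0"
}}

```text
time: 20.23
position: [0.6006, -0.0533, 0.06]
tcp_rot: [0.74, -0.672, 0.001, -0.0]
contact_force: [-5.1, 2.3, 0.8]
gripper_width: 0.275
grip_force: 20.0
```

```bash
python3 go.py 0 8 61; python3 fx.py; python3 -c "
import cv2;from fx import *;im=cv2.imread('pics/now.png')[215:290,240:340];cv2.imwrite('pics/l3.png',cv2.resize(im,(800,600),interpolation=cv2.INTER_CUBIC))"
```

```text
t 20.23 p [ 0.6006 -0.0533  0.06  ] inFixture mm [ 0.9 -2.1] toolz [ 0.002 -0.    -1.   ] w 0.275 gf 20.018403155263513 F [-5.1  2.3  0.8] q6 -0.08
turn 0.002 rows-units current axes [-0.4   0.04 -0.04] after turn [-0.4   0.04 -0.04] tool x,y in world [ 0.09 -1.    0.  ] [-1.   -0.09 -0.  ]
pp moved in fixture axes mm [  0.1 -10.1] score 0.9
pm moved in fixture axes mm [ -0.5 -10.6] score 0.99
ear hole predicted [306.1 255.1]
```

View pics/l3.png

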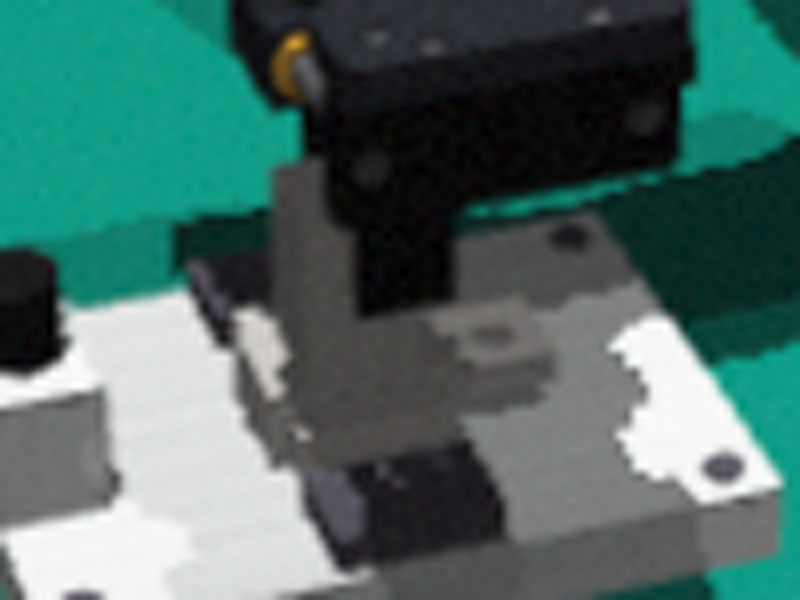

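The fixture is flat again, 10 mm towards -y. The tang's top corner is at (275,163) and the ear corner at (552,352). I'll make a numeric tracker for lean and height from these two corners plus the screws.

```bash
cp pics/now.png pics/ref.png; cat > tr.py <<'E'
import cv2; from fx import *
from bench import optics,read_state
c=lambda u,v:np.array([(u+.5)/8-.5+240,(v+.5)/8-.5+215])
ref=cv2.imread("pics/ref.png");Rz=Ro.from_euler('z',.0947).as_matrix()
F0=np.array([.5995,-.0513,0])
def inplane(uv,x,off):   # fixture y,z of a pixel known to lie at fixture x
    p,d=ray(S,uv);p=(p-F0)@Rz-np.r_[off,0];d=d@Rz;t=(x-p[0])/d[0];return (p+d*t)[1:]
def run(save=True):
    im=optics.grab_frame("scene")["image"];cv2.imwrite("pics/now.png",im)
    r0=cv2.imread("pics/scene0.png");off=[];
    for q in((335.4,271.7),(255.9,289.2)):
        d,s=match(r0,im,q,h=4,sr=12)
        if s>.8: off.append((onplane(q+d,.02)-onplane(q,.02))@Rz[:2,:2])
    off=np.mean(off,0) if off else np.zeros(2)
    a,sa=match(ref,im,c(275,163),h=4,sr=13);b,sb=match(ref,im,c(552,352),h=4,sr=13)
    A=inplane(c(275,163)+a,-.012,off);B=inplane(c(552,352)+b,.012,off)
    v=A-B;v0=np.array([-.061,.048]);th=np.arctan2(v0[1],v0[0])-np.arctan2(v[1],v[0])
    Rm=np.array([[np.cos(th),np.sin(th)],[-np.sin(th),np.cos(th)]]) # lean +y by th
    o=[(P-Rm@np.array(m))*1e3 for P,m in((A,(-.013,.062)),(B,(.048,.014)))]
    s=read_state();p=(s["position"]-F0)@Rz*1e3
    print("t",round(s["time"],2),"fix off",(off*1e3).round(1),"lean+y deg",np.degrees(th).round(1),"underside y,z",o[0].round(1),o[1].round(1),"scores",round(float(sa),2),round(float(sb),2))
    print("TCP rel fixture x,y",(p[:2]-off*1e3).round(1),"z",p[2].round(1),"F fixture axes",(s["contact_force"]@Rz).round(1))
run()
E
python3 tr.py
```

```text
t 20.32 fix off [ -0.4 -10.4] lean+y deg 2.4 underside y,z [-0.3 20.7] [-1.6 21.8] scores 1.0 0.99
TCP rel fixture x,y [1.3 8.4] z 59.9 F fixture axes [-4.7  2.3  0.6]
```

{"api": "play_rows", "payload": {
  "commands": "0 0 0 0 0.4; 0 0 0 0 0.4; 0 0 -0.2 0 0.4; 0 0 0 0 0.4; 0 0 0 0 0.4"
}}

```text
time: 20.95
position: [0.6005, -0.0534, 0.0636]
tcp_rot: [0.74, -0.672, 0.0, -0.0]
contact_force: [-0.1, 0.4, 0.4]
gripper_width: 0.4
grip_force: 0.0
```

```bash
python3 tr.py
```

```text
t 21.0 fix off [ -0.3 -10.4] lean+y deg 1.7 underside y,z [-0.9 21.3] [-1.8 22.1] scores 0.96 0.97
TCP rel fixture x,y [0.9 8.2] z 63.4 F fixture axes [0.  0.5 0.7]
```

{"api": "play_rows", "payload": {
  "commands": "0 0 -0.1 0 0; 0 0 0 0 0; 0 0 0 0 0; 0 0 0 0 0; 0 0 0 0 0",
  "force": 12
}}

```text
time: 21.62
position: [0.6002, -0.0534, 0.066]
tcp_rot: [0.74, -0.672, 0.0, -0.0]
contact_force: [-0.4, -1.2, 2.8]
gripper_width: 0.272
grip_force: 12.0
```

{"api": "play_rows", "payload": {
  "commands": "-0.15 0 0 0 0; -0.15 0 0 0 0; -0.15 0 0 0 0; -0.15 0 0 0 0; 0 0 0 0 0"
}}

```text
time: 22.25
position: [0.5987, -0.0408, 0.0664]
tcp_rot: [0.74, -0.672, 0.001, 0.001]
contact_force: [0.3, -9.3, 3.4]
gripper_width: 0.276
grip_force: 12.0
```

```bash
python3 tr.py
```

```text
t 22.3 fix off [ -0.8 -10.5] lean+y deg 12.4 underside y,z [ 0.8 23.1] [-1.8 26.2] scores 0.96 0.95
TCP rel fixture x,y [ 0.9 20.9] z 66.4 F fixture axes [-0.9 -9.1  3.9]
```

It rocked over cleanly with the fixture unmoved, using the higher grip at 12 N. Swing back with a slight lift.

{"api": "play_rows", "payload": {
  "commands": "0.2 0 -0.015 0 0; 0.2 0 -0.015 0 0; 0.2 0 -0.015 0 0; 0.2 0 -0.015 0 0; 0.1 0 0 0 0"
}}

```text
time: 22.92
position: [0.6006, -0.0589, 0.0667]
tcp_rot: [0.74, -0.673, -0.001, -0.001]
contact_force: [-1.3, 5.5, 0.8]
gripper_width: 0.277
grip_force: 12.0
```

```bash
python3 tr.py
```

```text
t 22.98 fix off [ -0.4 -10.6] lean+y deg -2.2 underside y,z [-0.6 21.8] [-2.5 23.2] scores 0.98 0.89
TCP rel fixture x,y [0.7 2.7] z 66.7 F fixture axes [-0.6  5.1  0.5]
```

{"api": "play_rows", "payload": {
  "commands": "0.1 0 -0.02 0 0; 0.1 0 -0.02 0 0; 0.05 0 -0.01 0 0; 0 0 0 0 0; 0 0 0 0 0"
}}

```text
time: 23.6
position: [0.6011, -0.0638, 0.0678]
tcp_rot: [0.74, -0.672, -0.001, -0.001]
contact_force: [-2.2, 10.2, 0.9]
gripper_width: 0.273
grip_force: 12.0
```

```bash
python3 tr.py
```

```text
t 23.65 fix off [ -0.4 -10.6] lean+y deg -1.4 underside y,z [-6.5 21.7] [11.9  8. ] scores 0.97 0.83
TCP rel fixture x,y [ 0.8 -2. ] z 67.8 F fixture axes [-1.2 10.4  2. ]
```

```bash
python3 - <<'E'
s=open("tr.py").read()
s=s.replace('    s=read_state()','''    f=lambda t:-.013*np.cos(t)+.062*np.sin(t)-A[0]-.008*np.sin(t)
    from scipy.optimize import brentq
    t1=brentq(f,-.6,.6);print("tang only: lean",np.degrees(t1).round(1),"z",((A[1]-(.062*np.cos(t1)+.013*np.sin(t1)))*1e3).round(1))
    s=read_state()''')
open("tr.py","w").write(s)
E
python3 tr.py
```

```text
tang only: lean -8.7 z 24.1
t 23.7 fix off [ -0.4 -10.6] lean+y deg -1.4 underside y,z [-6.5 21.7] [11.9  8. ] scores 0.97 0.84
TCP rel fixture x,y [ 0.8 -2. ] z 67.8 F fixture axes [-1.3 10.5  1.8]
```

{"api": "play_rows", "payload": {
  "commands": "-0.2 0 -0.02 0 0; -0.2 0 -0.02 0 0; -0.2 0 -0.02 0 0; -0.2 0 -0.02 0 0; -0.15 0 0 0 0"
}}

```text
time: 24.32
position: [0.5976, -0.0445, 0.0686]
tcp_rot: [0.74, -0.673, -0.001, 0.002]
contact_force: [0.7, -6.1, -6.9]
gripper_width: 0.275
grip_force: 12.0
```

```bash
python3 tr.py
```

```text
tang only: lean 2.6 z 24.0
t 24.38 fix off [-1.2 -2.5] lean+y deg 2.4 underside y,z [-0.1 24. ] [-1.6 25.3] scores 0.99 0.95
TCP rel fixture x,y [-0.1  9.8] z 68.6 F fixture axes [ 1.1 -3.3 -7.1]
```

{"api": "play_rows", "payload": {
  "commands": "-0.15 0 0.02 0 0; -0.15 0 0.01 0 0; 0 0 0 0 0; 0.2 0 0 0 0; 0.2 0 -0.01 0 0"
}}

```text
time: 25.0
position: [0.5986, -0.0443, 0.0694]
tcp_rot: [0.74, -0.673, -0.001, -0.0]
contact_force: [-2.1, 6.5, -2.0]
gripper_width: 0.279
grip_force: 12.0
```

{"api": "play_rows", "payload": {
  "commands": "0.2 0 -0.01 0 0; 0.2 0 -0.01 0 0; 0.1 0 -0.01 0 0; 0 0 0 0 0; 0 0 0 0 0"
}}

```text
time: 25.62
position: [0.6, -0.0565, 0.0699]
tcp_rot: [0.74, -0.673, -0.001, -0.001]
contact_force: [0.2, 5.6, -4.3]
gripper_width: 0.275
grip_force: 12.0
```

```bash
python3 tr.py
```

```text
tang only: lean -12.9 z 25.8
t 25.68 fix off [-1.   0.7] lean+y deg -1.0 underside y,z [-10.7  21.6] [7.1 8.1] scores 0.96 0.83
TCP rel fixture x,y [ 1. -6.] z 70.0 F fixture axes [-0.1  6.3 -5.1]
```

Rising: z is about 25.8. Continue, with two swings per turn.

{"api": "play_rows", "payload": {
  "commands": "-0.2 0 -0.01 0 0; -0.2 0 -0.01 0 0; -0.2 0 -0.01 0 0; -0.2 0 -0.01 0 0; -0.1 0 0 0 0"
}}

```text
time: 26.3
position: [0.5976, -0.0374, 0.0712]
tcp_rot: [0.74, -0.672, -0.0, 0.002]
contact_force: [0.7, -6.4, -5.8]
gripper_width: 0.278
grip_force: 12.0
```

```bash
python3 tr.py
```

```text
tang only: lean 5.1 z 24.7
t 26.35 fix off [-1.3  2.4] lean+y deg 4.5 underside y,z [-0.1 24.8] [-1.7 26.3] scores 0.99 0.96
TCP rel fixture x,y [ 0.8 11.9] z 71.2 F fixture axes [-1.  -4.6 -6.1]
```

{"api": "play_rows", "payload": {
  "commands": "0.2 0 -0.01 0 0; 0.2 0 -0.01 0 0; 0.2 0 -0.01 0 0; 0.15 0 -0.01 0 0; 0 0 0 0 0"
}}

```text
time: 26.98
position: [0.5997, -0.0533, 0.0724]
tcp_rot: [0.74, -0.673, -0.001, -0.001]
contact_force: [-1.8, 5.1, -4.6]
gripper_width: 0.276
grip_force: 12.0
```

```bash
python3 tr.py
```

```text
tang only: lean -11.6 z 26.6
t 27.02 fix off [-1.2  2.9] lean+y deg 15.8 underside y,z [-28.   21.5] [-20.1  10.7] scores 0.98 0.83
TCP rel fixture x,y [ 1.2 -5. ] z 72.4 F fixture axes [-0.3  5.7 -3.3]
```

{"api": "play_rows", "payload": {
  "commands": "-0.25 0 -0.01 0 0; -0.25 0 -0.01 0 0; -0.25 0 -0.01 0 0; -0.2 0 -0.01 0 0; 0 0 0 0 0",
  "force": 15
}}

```text
time: 27.65
position: [0.5975, -0.0318, 0.0734]
tcp_rot: [0.74, -0.672, -0.0, 0.001]
contact_force: [0.1, -3.3, -6.5]
gripper_width: 0.272
grip_force: 15.0
```

{"api": "play_rows", "payload": {
  "commands": "0.2 0 -0.01 0 0; 0.2 0 -0.01 0 0; 0.2 0 -0.01 0 0; 0.2 0 -0.01 0 0; 0 0 0 0 0"
}}

```text
time: 28.28
position: [0.5997, -0.0495, 0.0747]
tcp_rot: [0.74, -0.673, -0.001, -0.001]
contact_force: [-1.8, 4.1, -3.8]
gripper_width: 0.27
grip_force: 15.0
```

```bash
python3 tr.py
```

```text
tang only: lean -14.3 z 28.7
t 28.32 fix off [-0.6  9. ] lean+y deg -0.5 underside y,z [-12.5  23.7] [5.8 9.5] scores 0.97 0.84
TCP rel fixture x,y [ 1.  -7.2] z 74.7 F fixture axes [-1.1  4.  -5.2]
```

{"api": "play_rows", "payload": {
  "commands": "-0.22 0 -0.01 0 0; -0.22 0 -0.01 0 0; -0.22 0 -0.01 0 0; -0.22 0 -0.01 0 0; 0 0 0 0 0"
}}

```text
time: 28.95
position: [0.5976, -0.0299, 0.0759]
tcp_rot: [0.74, -0.672, 0.0, 0.001]
contact_force: [-0.2, -5.1, -5.3]
gripper_width: 0.269
grip_force: 15.0
```

```bash
python3 tr.py
```

```text
tang only: lean 5.3 z 26.9
t 29.0 fix off [-0.6  9.8] lean+y deg 3.6 underside y,z [ 1.1 27.2] [-1.  29.1] scores 0.96 0.95
TCP rel fixture x,y [ 0.7 11.7] z 75.9 F fixture axes [ 0.6 -5.3 -5.9]
```

{"api": "play_rows", "payload": {
  "commands": "0.25 0 -0.012 0 0; 0.25 0 -0.012 0 0; 0.25 0 -0.012 0 0; 0.25 0 -0.012 0 0; 0 0 0 0 0"
}}

```text
time: 29.62
position: [0.6002, -0.0523, 0.0768]
tcp_rot: [0.74, -0.673, -0.001, -0.001]
contact_force: [-2.3, 4.6, -5.5]
gripper_width: 0.272
grip_force: 15.0
```

{"api": "play_rows", "payload": {
  "commands": "-0.22 0 -0.012 0 0; -0.22 0 -0.012 0 0; -0.22 0 -0.012 0 0; -0.22 0 -0.012 0 0; 0 0 0 0 0"
}}

```text
time: 30.25
position: [0.5981, -0.0327, 0.0785]
tcp_rot: [0.74, -0.672, 0.0, 0.001]
contact_force: [-0.2, -4.8, -4.3]
gripper_width: 0.271
grip_force: 15.0
```

```bash
python3 tr.py
```

```text
tang only: lean 2.3 z 28.4
t 30.3 fix off [-0.4 10.2] lean+y deg 1.8 underside y,z [ 0.3 28.5] [-1.6 30.1] scores 0.96 0.93
TCP rel fixture x,y [0.8 8.5] z 78.5 F fixture axes [-1.  -4.6 -4.2]
```

{"api": "play_rows", "payload": {
  "commands": "0.24 0 -0.012 0 0; 0.24 0 -0.012 0 0; 0.24 0 -0.012 0 0; 0.24 0 -0.012 0 0; 0 0 0 0 0"
}}

```text
time: 30.92
position: [0.6003, -0.0543, 0.0789]
tcp_rot: [0.74, -0.673, -0.001, -0.001]
contact_force: [-2.0, 5.1, -6.2]
gripper_width: 0.273
grip_force: 15.0
```

{"api": "play_rows", "payload": {
  "commands": "-0.22 0 -0.012 0 0; -0.22 0 -0.012 0 0; -0.22 0 -0.012 0 0; -0.22 0 -0.012 0 0; 0 0 0 0 0"
}}

```text
time: 31.55
position: [0.5983, -0.0345, 0.081]
tcp_rot: [0.74, -0.672, 0.0, 0.0]
contact_force: [-0.0, -5.0, -4.0]
gripper_width: 0.273
grip_force: 15.0
```

```bash
python3 tr.py
```

```text
tang only: lean 0.5 z 29.8
t 31.6 fix off [-0.5 10.1] lean+y deg 0.4 underside y,z [ 0.  29.8] [-1.5 31. ] scores 0.97 0.93
TCP rel fixture x,y [0.9 6.8] z 81.0 F fixture axes [-1.1 -4.7 -3.4]
```

The pads are creeping up the tang, so I'll regrip 7 mm lower while the block is near upright in the jaws.

{"api": "play_rows", "payload": {
  "commands": "0 0 0.03 0 0.4; 0 0 0.1 0 0.4; 0 0 0.15 0 0.4; 0 0 0 0 0.4; 0 0 0 0 0"
}}

```text
time: 32.22
position: [0.5984, -0.0338, 0.0736]
tcp_rot: [0.74, -0.672, 0.0, -0.0]
contact_force: [0.4, -0.4, 0.4]
gripper_width: 0.351
grip_force: 0.0
```

{"api": "play_rows", "payload": {
  "commands": "0 0 0 0 0; 0 0 0 0 0; 0 0 0 0 0; 0 0 0 0 0; 0 0 0 0 0",
  "force": 18
}}

```text
time: 32.85
position: [0.5982, -0.0339, 0.0737]
tcp_rot: [0.74, -0.672, -0.0, 0.0]
contact_force: [-0.2, 0.3, 1.8]
gripper_width: 0.274
grip_force: 18.0
```

```bash
python3 tr.py
```

```text
tang only: lean 0.5 z 29.5
t 32.9 fix off [-0.4 10.1] lean+y deg 24.2 underside y,z [-26.   29.8] [-20.6  19.5] scores 0.97 0.84
TCP rel fixture x,y [0.8 7.4] z 73.7 F fixture axes [-1.5  0.5  1.1]
```

{"api": "play_rows", "payload": {
  "commands": "0.15 0 -0.01 0 0; 0.15 0 -0.015 0 0; 0.15 0 -0.015 0 0; 0 0 0 0 0; -0.2 0 -0.01 0 0"
}}

```text
time: 33.52
position: [0.5981, -0.0413, 0.0738]
tcp_rot: [0.74, -0.672, -0.0, 0.001]
contact_force: [1.0, -7.4, -5.4]
gripper_width: 0.271
grip_force: 18.0
```

{"api": "play_rows", "payload": {
  "commands": "-0.22 0 -0.01 0 0; -0.24 0 -0.01 0 0; -0.24 0 -0.01 0 0; 0 0 0 0 0; 0.22 0 -0.01 0 0"
}}

```text
time: 34.15
position: [0.5968, -0.027, 0.0747]
tcp_rot: [0.74, -0.673, -0.001, -0.0]
contact_force: [-1.5, 6.1, -5.5]
gripper_width: 0.273
grip_force: 18.0
```

{"api": "play_rows", "payload": {
  "commands": "0.22 0 -0.01 0 0; 0.24 0 -0.01 0 0; 0.24 0 -0.01 0 0; 0 0 0 0 0; 0 0 0 0 0"
}}

```text
time: 34.78
position: [0.5986, -0.0448, 0.0756]
tcp_rot: [0.74, -0.673, -0.001, 0.0]
contact_force: [-1.3, 4.2, -9.3]
gripper_width: 0.273
grip_force: 18.0
```

```bash
python3 tr.py
```

```text
tang only: lean -18.5 z 34.6
t 34.83 fix off [-0.8 16.6] lean+y deg 3.6 underside y,z [-20.4  26.6] [-15.1  21.9] scores 0.96 0.86
TCP rel fixture x,y [  0.5 -10.3] z 75.6 F fixture axes [ -0.3   4.  -10.3]
```

```bash
sed -i 's/h=4,sr=12)/h=5,sr=20); print(d.round(1),round(float(s),2),((onplane(q+d,.02)-onplane(q,.02))@Rz[:2,:2]*1e3).round(1))/' tr.py; python3 tr.py
```

```text
[ 8.  -1.9] 0.99 [-0.6 16.2]
[ 9.1 -2.2] 0.95 [-0.5 16.6]
tang only: lean -18.3 z 34.5
t 34.88 fix off [-0.5 16.4] lean+y deg 3.7 underside y,z [-20.3  26.6] [-15.3  22.1] scores 0.96 0.82
TCP rel fixture x,y [  0.2 -10.2] z 75.6 F fixture axes [ -0.6   3.5 -10.9]
```

```bash
cat > bp.py <<'E'
# block pose (lean, y, z in fixture) : warp three reference patches by each lean hypothesis, match jointly over (lean,y,z)
import cv2,sys; from fx import *
from scipy.optimize import brute
c=lambda u,v:np.array([(u+.5)/8-.5+240,(v+.5)/8-.5+215])
ref=cv2.imread("pics/ref.png").astype(np.float32);im=cv2.imread("pics/now.png").astype(np.float32)
Rz=Ro.from_euler('z',.0947).as_matrix();F0=np.array([.5995,-.0513,0]);off0=np.array([-.4,-10.4]);off=np.array(eval(sys.argv[1]))
def px(P,th,y,z,o):  # block points (mm) -> pixels
    s,k=np.sin(th),np.cos(th);Y=P[:,1]*k+P[:,2]*s+y;Z=-P[:,1]*s+P[:,2]*k+z
    return proj(S,(np.c_[P[:,0]+o[0],Y+o[1],Z]/1e3)@Rz.T+F0)
g=np.arange(-4,4.1,1)
def grid(y0,y1,z0,z1,x): a,b=np.meshgrid(np.arange(y0,y1,1.),np.arange(z0,z1,1.));return np.c_[np.full(a.size,x),a.ravel(),b.ravel()]
sets=[grid(-18,-9,48,68,-12),grid(41,54,2,20,12)]
R=[np.float32(px(P,np.radians(2),-1,21.2,off0)) for P in sets]
samp=lambda I,q:cv2.remap(I,np.float32(q[:,:1]),np.float32(q[:,1:]),cv2.INTER_LINEAR).reshape(-1)
T=[samp(ref,q) for q in R]
def cost(v):
    s=0
    for P,t in zip(sets,T):
        a=samp(im,px(P,np.radians(v[0]),v[1],v[2],off));s-=np.corrcoef(a,t)[0,1]
    return s
r=brute(cost,(slice(-20,21,2),slice(-16,17,1.5),slice(18,48,1.5)),full_output=True)
print("lean,y,z",r[0].round(1),"score",round(-r[1]/2,3))
E
python3 bp.py "[-.5,16.4]"
```

```text
lean,y,z [  0.  -17.6  21.9] score 0.792
```

The block has also crept along y in the jaws, so I was over-travelling. I'll use smaller swings, with the load kept near -5 N.

{"api": "play_rows", "payload": {
  "commands": "-0.16 0 0.01 0 0; -0.16 0 0 0 0; -0.16 0 -0.01 0 0; -0.16 0 -0.01 0 0; 0 0 0 0 0"
}}

```text
time: 35.5
position: [0.5972, -0.029, 0.0761]
tcp_rot: [0.74, -0.672, -0.001, 0.0]
contact_force: [-0.2, 0.6, -15.4]
gripper_width: 0.275
grip_force: 18.0
```

```bash
python3 tr.py
```

```text
[15.8 -3.7] 0.93 [-0.6 31.9]
[17.5 -4.4] 0.89 [-1.5 32.2]
tang only: lean -17.2 z 34.0
t 35.55 fix off [-1.1 32. ] lean+y deg 14.4 underside y,z [-31.2  26.1] [-19.9  11.4] scores 0.93 0.81
TCP rel fixture x,y [ 0.9 -9.9] z 76.2 F fixture axes [ -0.1   1.1 -16.9]
```

{"api": "play_rows", "payload": {
  "commands": "0.15 0 -0.01 0 0; 0.15 0 -0.01 0 0; 0.15 0 -0.01 0 0; 0.15 0 -0.01 0 0; 0 0 0 0 0"
}}

```text
time: 36.17
position: [0.5992, -0.0451, 0.0779]
tcp_rot: [0.74, -0.673, 0.0, 0.0]
contact_force: [0.4, 0.2, -16.1]
gripper_width: 0.27
grip_force: 18.0
```

```bash
python3 tr.py
```

```text
[ 7.9 -2.3] 0.94 [-1.6 16.3]
[ 8.6 -3.1] 0.94 [-3.3 16.5]
tang only: lean -17.8 z 34.9
t 36.23 fix off [-2.5 16.4] lean+y deg 16.2 underside y,z [-33.7  26.8] [-13.5  -1.4] scores 0.95 0.82
TCP rel fixture x,y [ 2.8 -9.9] z 77.8 F fixture axes [  1.2  -0.4 -17. ]
```

The fixture was hanging again. With the offset grip, + swings need the grip point to go down, and I had been lifting. I'll set it down first.

{"api": "play_rows", "payload": {
  "commands": "0 0 0.04 0 0; 0 0 0.04 0 0; 0 0 0.03 0 0; 0 0 0 0 0; 0 0 0 0 0"
}}

```text
time: 36.85
position: [0.5996, -0.0446, 0.0757]
tcp_rot: [0.74, -0.672, 0.0, -0.0]
contact_force: [-0.3, -0.3, -11.9]
gripper_width: 0.274
grip_force: 18.0
```

```bash
python3 tr.py
```

```text
[ 8.2 -1.7] 0.95 [ 0.1 16.2]
[ 9.2 -2. ] 0.97 [ 0.1 16.6]
tang only: lean -17.9 z 34.1
t 36.9 fix off [ 0.1 16.4] lean+y deg 3.4 underside y,z [-19.6  26.5] [-13.8  21.3] scores 0.95 0.84
TCP rel fixture x,y [ 0.7 -9.7] z 75.7 F fixture axes [ -0.4  -1.  -10.7]
```

{"api": "play_rows", "payload": {
  "commands": "0 0 0.06 0 0; -0.16 0 0.02 0 0; -0.16 0 0.02 0 0; -0.16 0 0.02 0 0; -0.16 0 0 0 0"
}}

```text
time: 37.52
position: [0.599, -0.0304, 0.0749]
tcp_rot: [0.741, -0.672, 0.002, -0.0]
contact_force: [-1.4, -6.9, -0.3]
gripper_width: 0.275
grip_force: 18.0
```

```bash
python3 tr.py
```

```text
[ 8.3 -1.8] 0.93 [ 0.  16.5]
[ 9.1 -1.9] 0.99 [ 0.1 16.4]
tang only: lean -2.5 z 29.8
t 37.58 fix off [ 0.1 16.4] lean+y deg 22.5 underside y,z [-27.1  28.9] [-21.3  18.6] scores 0.97 0.84
TCP rel fixture x,y [1.4 4.8] z 74.9 F fixture axes [-2.5 -5.5  0.7]
```

That worked: fixture still, block swung through. Next, swing -y with lift, then +y with slight lowering.

{"api": "play_rows", "payload": {
  "commands": "0.15 0 -0.02 0 0; 0.15 0 -0.03 0 0; 0.15 0 -0.03 0 0; 0.15 0 -0.03 0 0; 0 0 0 0 0"
}}

```text
time: 38.2
position: [0.5999, -0.0422, 0.075]
tcp_rot: [0.74, -0.672, 0.0, -0.002]
contact_force: [-2.3, 4.7, -6.0]
gripper_width: 0.277
grip_force: 18.0
```

{"api": "play_rows", "payload": {
  "commands": "-0.16 0 0.02 0 0; -0.16 0 0.015 0 0; -0.16 0 0.01 0 0; -0.16 0 0 0 0; 0 0 0 0 0"
}}

```text
time: 38.83
position: [0.5986, -0.0294, 0.075]
tcp_rot: [0.74, -0.672, 0.002, 0.0]
contact_force: [0.1, -5.2, -2.3]
gripper_width: 0.272
grip_force: 18.0
```

```bash
python3 tr.py
```

```text
[ 7.8 -1.5] 0.79 [ 0.6 15.2]
[ 8.3 -1.7] 0.93 [ 0.4 14.8]
tang only: lean 0.2 z 29.6
t 38.88 fix off [ 0.4 14.8] lean+y deg -0.1 underside y,z [ 0.2 29.6] [-1.  30.6] scores 0.95 0.87
TCP rel fixture x,y [0.8 7.1] z 75.0 F fixture axes [-0.6 -5.  -2.2]
```

{"api": "play_rows", "payload": {
  "commands": "0.16 0 -0.02 0 0; 0.16 0 -0.03 0 0; 0.16 0 -0.03 0 0; 0.16 0 -0.03 0 0; 0 0 0 0 0"
}}

```text
time: 39.5
position: [0.5993, -0.0427, 0.0758]
tcp_rot: [0.74, -0.673, -0.0, -0.001]
contact_force: [-0.0, 3.5, -8.7]
gripper_width: 0.277
grip_force: 18.0
```

{"api": "play_rows", "payload": {
  "commands": "-0.18 0 0.02 0 0; -0.18 0 0.01 0 0; -0.18 0 0 0 0; -0.18 0 -0.01 0 0; 0 0 0 0 0"
}}

```text
time: 40.12
position: [0.5973, -0.0266, 0.0759]
tcp_rot: [0.74, -0.672, 0.0, 0.001]
contact_force: [0.3, -3.7, -7.0]
gripper_width: 0.274
grip_force: 18.0
```

```bash
python3 tr.py
```

```text
[13.3 -2.9] 0.97 [-0.1 26.6]
[14.9 -3.2] 0.94 [ 0.  26.9]
tang only: lean -11.4 z 32.7
t 40.17 fix off [-0.1 26.7] lean+y deg 19.1 underside y,z [-31.4  28.1] [-13.5   0.2] scores 0.88 0.83
TCP rel fixture x,y [ 0.2 -1.9] z 75.9 F fixture axes [ 0.3 -4.1 -7.8]
```

Too much lift again: the fixture slid to +26.7. The block is now against its -y lean, so I'll drag everything back towards -y, then regrip centred, higher and lighter.

{"api": "play_rows", "payload": {
  "commands": "0.2 0 0 0 0; 0.2 0 0 0 0; 0.25 0 0 0 0; 0.25 0 0 0 0; 0.1 0 0 0 0"
}}

```text
time: 40.8
position: [0.6, -0.0492, 0.0759]
tcp_rot: [0.74, -0.672, -0.0, -0.001]
contact_force: [-0.7, 5.6, -7.5]
gripper_width: 0.272
grip_force: 18.0
```

```bash
python3 tr.py
```

```text
[ 9.2 -1.9] 0.98 [ 0.4 18.2]
[10.1 -2.1] 0.98 [ 0.3 18.1]
tang only: lean -25.4 z 37.2
t 40.85 fix off [ 0.4 18.2] lean+y deg 0.2 underside y,z [-22.1  25.5] [-3.9 11.1] scores 0.94 0.82
TCP rel fixture x,y [  0.4 -16.4] z 75.9 F fixture axes [-0.2  5.2 -6.8]
```

```bash
cat > edge.py <<'E'
import cv2,numpy as np,sys; from fx import *
c=lambda u,v:np.array([(u+.5)/8-.5+240,(v+.5)/8-.5+215])
im=cv2.imread("pics/now.png");ref=cv2.imread("pics/ref.png")
a,s=match(ref,im,c(275,163),h=4,sr=20);A=c(275,163)+a
def slope(im,A,pr=False):
    g=im.astype(int)[...,1]-im.astype(int)[...,2]  # green minus red: bench green vs grey block
    u0=int(A[0]);v0=int(round(A[1]))
    if pr:
        print("A",A.round(1));print(g[v0-3:v0+22,u0-8:u0+12])
slope(im,A,True)
E
python3 edge.py; python3 tr.py|tail -1
```

```text
A [276.3 232.6]
[[139 145 139 139 139 139 140 139 143 142 140  94  27  -1  -3  -2   2   3
    0   4]
 [139 136 139 144 138 142 143 145 143 139 140  89  19   1  -1   0   3   1
    0   1]
 [143 142 139 142 149 143 138 138 138 130 120  67   8  -4  -2  -2  -3   0
    5  -2]
 [135 142 142 146 142 141 145 133 127  79  48  22  -3  -2  -2  -3  -2   0
   -3   3]
 [142 141 146 146 141 135 138 128  83  24  -1   0  -1  -1  -1   0   1   0
    0   1]
 [137 133 143 143 144 139 142 133  82  17  -2  -1   1  -3  -1  -3  -1   1
   -3  -5]
 [142 143 143 141 135 143 139 144 106  38   2  -1   1  -1  -2   0  -3  -2
   -2  -4]
 [140 142 143 137 139 143 139 141 138  79  11  -1  -1   0  -3   0  -2   0
   -1   1]
 [142 136 144 137 138 140 140 142 140 108  38  -1   0   1  -1   2  -2  -3
    1  -5]
 [135 137 136 134 133 128 129 127 127 124  59   4  -2  -1   1  -3  -1   1
    2   0]
 [104  96  96  96  98  73  56  58  60  55  40  13  -3  -1  -3  -2   0   0
   -2   0]
 [ 66  35  31  35  28  47  55  52  51  47  54  19   0   1  -1   0  -3  -2
    0  -3]
 [ 35  36  34  32  31  36  42  40  34  35  33  24   5  -2  -1  -
[... 414 characters left out ...]
  -4  -4  -1  -3  -2
   -1  -1]
 [ 32  34  35  33  31  30  28  24  21  17   9  -3  -1  -2  -2   0  -2   0
    1  -3]
 [ 39  25  25  21  17  14  15   9   3   3   0  -1  -5  -4   0  -1   0  -1
   -1  -2]
 [ 28  14  10   3   1   1   0   3   4   2  -2   0  -3  -1  -3  -2  -1   0
   -2  -1]
 [  2   2  -1   1   2   0   0   1  -1  -2   0   0  -2   0  -2  -4  -3  -1
   -2  -1]
 [  1   1  -3   1  -2   1   0   0   2   2   1   2  -3  -2  -1   0   0  -5
    3  -3]
 [  2   3   1   1   1   0   1   0  -1   0   0   1  -3   0   1   0   0  -2
    0   0]
 [  4   2   2   3   2   4   3   1   3   3   0   1   2   0  -2  -1  -2  -4
    1  -1]]
TCP rel fixture x,y [  0.3 -15.8] z 75.9 F fixture axes [-0.2  5.1 -6.9]
```

The edge slope shows the block really leaning about -20° with its underside around 35 mm, so the +y end of the foot is already out of the jaws. I'll rotate it back upright gently at light load.

{"api": "play_rows", "payload": {
  "commands": "-0.15 0 0.02 0 0; -0.15 0 0.01 0 0; -0.15 0 0 0 0; -0.15 0 0 0 0; 0 0 0 0 0"
}}

```text
time: 41.52
position: [0.5992, -0.0374, 0.077]
tcp_rot: [0.741, -0.672, 0.002, 0.0]
contact_force: [-0.7, -4.4, -0.2]
gripper_width: 0.271
grip_force: 18.0
```

```bash
python3 tr.py; python3 edge.py | head -1
```

```text
[ 8.9 -1.8] 0.96 [ 0.5 17.6]
[ 9.9 -2. ] 0.96 [ 0.4 17.7]
tang only: lean -11.5 z 32.7
t 41.58 fix off [ 0.5 17.6] lean+y deg 6.3 underside y,z [-17.3  27.8] [-13.6  24.2] scores 0.96 0.88
TCP rel fixture x,y [ 0.6 -3.8] z 77.0 F fixture axes [-0.4 -4.6 -0.8]
A [282.2 230. ]
```

{"api": "play_rows", "payload": {
  "commands": "-0.12 0 -0.01 0 0; -0.12 0 -0.01 0 0; -0.12 0 -0.01 0 0; -0.12 0 0 0 0; 0 0 0 0 0"
}}

```text
time: 42.2
position: [0.5977, -0.0256, 0.0771]
tcp_rot: [0.74, -0.672, 0.001, 0.001]
contact_force: [-0.7, -5.9, -2.8]
gripper_width: 0.276
grip_force: 18.0
```

```bash
python3 tr.py
```

```text
[ 9.2 -1.9] 0.86 [ 0.4 18.1]
[ 9.8 -2. ] 0.98 [ 0.5 17.6]
tang only: lean -1.7 z 31.2
t 42.25 fix off [ 0.4 17.8] lean+y deg 23.4 underside y,z [-27.3  30.7] [-14.3   6.7] scores 0.81 0.83
TCP rel fixture x,y [0.2 7.9] z 77.1 F fixture axes [-0.5 -6.5 -3.5]
```

{"api": "play_rows", "payload": {
  "commands": "-0.12 0 0 0 0; -0.12 0 0.01 0 0; -0.12 0 0.01 0 0; -0.1 0 0 0 0; 0 0 0 0 0"
}}

```text
time: 42.88
position: [0.5964, -0.0142, 0.0762]
tcp_rot: [0.74, -0.672, 0.001, 0.001]
contact_force: [0.4, -5.5, -5.6]
gripper_width: 0.273
grip_force: 18.0
```

```bash
python3 tr.py
```

```text
[ 9.8 -1.9] 0.7 [ 0.7 19.1]
[10.9 -2.2] 0.95 [ 0.4 19.5]
tang only: lean -25.1 z 14.0
t 42.92 fix off [ 0.4 19.5] lean+y deg 0.3 underside y,z [-22.    2.5] [-16.7  -1.7] scores 0.72 0.83
TCP rel fixture x,y [-0.  17.7] z 76.2 F fixture axes [-0.6 -5.5 -4.5]
```

{"api": "play_rows", "payload": {
  "commands": "0.14 0 0 0 0; 0.14 0 -0.01 0 0; 0.14 0 -0.02 0 0; 0.14 0 -0.02 0 0; 0 0 0 0 0"
}}

```text
time: 43.55
position: [0.5982, -0.0248, 0.0776]
tcp_rot: [0.74, -0.672, 0.0, -0.001]
contact_force: [-1.5, 5.7, -1.6]
gripper_width: 0.27
grip_force: 18.0
```

```bash
sed -i 's/sr=13/sr=22/g' tr.py; python3 tr.py
```

```text
[10.1 -2. ] 0.91 [ 0.5 19.9]
[10.9 -2.2] 0.95 [ 0.4 19.5]
tang only: lean 0.1 z 31.2
t 43.6 fix off [ 0.5 19.7] lean+y deg 0.2 underside y,z [-0.1 31.2] [-2.  32.6] scores 0.96 0.86
TCP rel fixture x,y [0.7 6.8] z 77.6 F fixture axes [-1.9  5.6 -1.4]
```

{"api": "play_rows", "payload": {
  "commands": "0.13 0 -0.03 0 0; 0.13 0 -0.03 0 0; 0.13 0 -0.03 0 0; 0.1 0 -0.02 0 0; 0 0 0 0 0"
}}

```text
time: 44.22
position: [0.5983, -0.0377, 0.0786]
tcp_rot: [0.74, -0.673, -0.001, -0.0]
contact_force: [-0.3, 3.9, -9.8]
gripper_width: 0.276
grip_force: 18.0
```

```bash
python3 tr.py
```

```text
[ 7.8 -1.6] 0.92 [ 0.1 15.4]
[ 8.9 -1.9] 0.96 [ 0.1 16. ]
tang only: lean -9.6 z 33.3
t 44.27 fix off [ 0.1 15.7] lean+y deg 20.9 underside y,z [-31.8  29.7] [-13.4  -1. ] scores 0.96 0.86
TCP rel fixture x,y [-0.1 -2.2] z 78.6 F fixture axes [  0.7   3.6 -11.7]
```

{"api": "play_rows", "payload": {
  "commands": "0.1 0 0.02 0 0; 0.12 0 0.01 0 0; 0.12 0 0 0 0; 0.08 0 -0.01 0 0; 0 0 0 0 0"
}}

```text
time: 44.9
position: [0.5993, -0.0494, 0.0786]
tcp_rot: [0.74, -0.673, -0.0, 0.0]
contact_force: [0.3, 2.8, -10.7]
gripper_width: 0.27
grip_force: 18.0
```

```bash
python3 tr.py
```

```text
[ 1.8 -0.3] 0.92 [0.2 3.5]
[ 1.9 -0.5] 0.88 [-0.2  3.5]
tang only: lean -8.9 z 33.1
t 44.95 fix off [-0.   3.5] lean+y deg 21.4 underside y,z [-31.7  29.9] [-13.6  -1. ] scores 0.97 0.87
TCP rel fixture x,y [-0.  -1.6] z 78.6 F fixture axes [  0.9   1.5 -11.2]
```

The fixture is back to +3.5 mm. Next, a + swing at light load.

{"api": "play_rows", "payload": {
  "commands": "-0.05 0 0.03 0 0; -0.15 0 0.02 0 0; -0.15 0 0 0 0; -0.15 0 0 0 0; -0.1 0 0 0 0"
}}

```text
time: 45.58
position: [0.5985, -0.036, 0.079]
tcp_rot: [0.74, -0.672, 0.001, 0.001]
contact_force: [0.6, -6.6, -6.5]
gripper_width: 0.274
grip_force: 18.0
```

```bash
python3 tr.py
```

```text
[ 3.  -0.7] 0.78 [-0.1  6. ]
[ 3.1 -0.7] 0.95 [-0.1  5.6]
tang only: lean 3.1 z 31.9
t 45.62 fix off [-0.1  5.6] lean+y deg 26.5 underside y,z [-26.2  33.3] [-13.6   6.7] scores 0.96 0.84
TCP rel fixture x,y [ 0.6 10.1] z 79.0 F fixture axes [ 0.4 -4.8 -5.9]
```

{"api": "play_rows", "payload": {
  "commands": "-0.12 0 0.01 0 0; -0.12 0 0.01 0 0; -0.05 0 0 0 0; 0.1 0 0 0 0; 0.15 0 -0.01 0 0"
}}

```text
time: 46.25
position: [0.5991, -0.0318, 0.0791]
tcp_rot: [0.74, -0.672, 0.0, -0.002]
contact_force: [-2.6, 6.2, 1.0]
gripper_width: 0.271
grip_force: 18.0
```

{"api": "play_rows", "payload": {
  "commands": "0.15 0 -0.02 0 0; 0.15 0 -0.03 0 0; 0.15 0 -0.03 0 0; 0.15 0 -0.02 0 0; 0 0 0 0 0"
}}

```text
time: 46.88
position: [0.6, -0.0466, 0.0802]
tcp_rot: [0.74, -0.672, -0.0, -0.001]
contact_force: [-0.7, 5.4, -4.2]
gripper_width: 0.271
grip_force: 18.0
```

```bash
python3 tr.py
```

```text
[ 4.7 -0.9] 0.97 [0.4 9.1]
[ 5.3 -1. ] 0.96 [0.4 9.3]
tang only: lean -12.0 z 34.2
t 46.92 fix off [0.4 9.2] lean+y deg 20.1 underside y,z [-33.   29.5] [-13.6  -1.9] scores 0.94 0.86
TCP rel fixture x,y [ 0.5 -4.5] z 80.2 F fixture axes [-0.5  4.8 -4.5]
```

{"api": "play_rows", "payload": {
  "commands": "0.12 0 -0.01 0 0; 0.12 0 -0.01 0 0; 0 0 0 0 0; -0.1 0 0.02 0 0; -0.15 0 0.01 0 0"
}}

```text
time: 47.55
position: [0.6001, -0.049, 0.0806]
tcp_rot: [0.74, -0.672, 0.001, 0.001]
contact_force: [0.6, -5.5, -1.3]
gripper_width: 0.272
grip_force: 18.0
```

{"api": "play_rows", "payload": {
  "commands": "-0.15 0 0 0 0; -0.15 0 -0.01 0 0; -0.15 0 -0.01 0 0; -0.12 0 0 0 0; 0 0 0 0 0"
}}

```text
time: 48.18
position: [0.5985, -0.0349, 0.0809]
tcp_rot: [0.74, -0.672, 0.001, 0.001]
contact_force: [0.6, -5.5, -3.0]
gripper_width: 0.277
grip_force: 18.0
```

```bash
python3 tr.py
```

```text
[ 5.  -0.9] 0.9 [0.5 9.7]
[ 5.2 -1. ] 0.99 [0.4 9.1]
tang only: lean 0.1 z 32.9
t 48.23 fix off [0.4 9.4] lean+y deg 25.3 underside y,z [-27.7  33.3] [-13.1   3.9] scores 0.94 0.85
TCP rel fixture x,y [0.1 7. ] z 80.8 F fixture axes [-0.2 -5.3 -2.6]
```

{"api": "play_rows", "payload": {
  "commands": "-0.15 0 0 0 0; -0.2 0 0 0 0; 0 0 0 0 0; 0.2 0 -0.02 0 0; 0.22 0 -0.03 0 0"
}}

```text
time: 48.85
position: [0.5987, -0.0339, 0.0817]
tcp_rot: [0.74, -0.672, -0.0, -0.001]
contact_force: [-1.5, 6.3, -4.3]
gripper_width: 0.271
grip_force: 18.0
```

{"api": "play_rows", "payload": {
  "commands": "0.22 0 -0.03 0 0; 0.22 0 -0.03 0 0; 0.2 0 -0.02 0 0; 0.1 0 0 0 0; 0 0 0 0 0"
}}

```text
time: 49.48
position: [0.6003, -0.0535, 0.0835]
tcp_rot: [0.74, -0.672, 0.0, -0.0]
contact_force: [-0.8, 3.7, -4.9]
gripper_width: 0.274
grip_force: 18.0
```

```bash
python3 tr.py
```

```text
[ 4.7 -0.9] 0.97 [0.5 9.2]
[ 5.1 -1. ] 0.97 [0.3 9.1]
tang only: lean -19.9 z 38.9
t 49.52 fix off [0.4 9.2] lean+y deg 17.4 underside y,z [-36.7  29.7] [-13.5  -4.3] scores 0.96 0.86
TCP rel fixture x,y [  0.1 -11.4] z 83.5 F fixture axes [ 0.3  4.3 -4.9]
```

{"api": "play_rows", "payload": {
  "commands": "-0.18 0 0 0 0; -0.2 0 -0.01 0 0; -0.2 0 -0.01 0 0; -0.2 0 -0.01 0 0; 0 0 0 0 0"
}}

```text
time: 50.15
position: [0.5981, -0.0344, 0.0843]
tcp_rot: [0.74, -0.672, 0.0, 0.0]
contact_force: [0.6, -4.4, -5.2]
gripper_width: 0.274
grip_force: 18.0
```

```bash
python3 tr.py
```

```text
[ 5. -1.] 0.86 [0.4 9.8]
[ 5.1 -1. ] 0.99 [0.4 9.1]
tang only: lean 0.9 z 35.4
t 50.2 fix off [0.4 9.5] lean+y deg 26.4 underside y,z [-28.   36.3] [-13.    4.7] scores 0.94 0.85
TCP rel fixture x,y [-0.2  7.5] z 84.2 F fixture axes [-0.1 -4.9 -4.7]
```

{"api": "play_rows", "payload": {
  "commands": "-0.15 0 -0.01 0 0; -0.15 0 -0.01 0 0; 0.2 0 -0.02 0 0; 0.22 0 -0.04 0 0; 0.2 0 -0.04 0 0"
}}

```text
time: 50.82
position: [0.5991, -0.0419, 0.0874]
tcp_rot: [0.74, -0.672, -0.0, -0.0]
contact_force: [-1.3, 3.0, -4.9]
gripper_width: 0.272
grip_force: 18.0
```

```bash
python3 tr.py
```

```text
[ 7.7 -1.6] 0.91 [ 0.1 15.2]
[ 8.7 -1.9] 0.95 [-0.  15.7]
tang only: lean -13.1 z 39.4
t 50.88 fix off [ 0.1 15.5] lean+y deg 2.7 underside y,z [-14.8  34.3] [ 8.5 14.1] scores 0.93 0.87
TCP rel fixture x,y [ 0.4 -6.7] z 87.5 F fixture axes [-1.1  2.1 -3.2]
```

{"api": "play_rows", "payload": {
  "commands": "-0.14 0 -0.02 0 0; -0.16 0 -0.03 0 0; -0.14 0 -0.03 0 0; 0 0 -0.03 0 0; 0 0 0 0 0"
}}

```text
time: 51.5
position: [0.5997, -0.0309, 0.0918]
tcp_rot: [0.741, -0.672, 0.002, -0.001]
contact_force: [0.9, 0.2, -1.6]
gripper_width: 0.273
grip_force: 18.0
```

```bash
python3 tr.py
```

```text
[11.9 -3. ] 0.99 [-1.2 24.2]
[13.3 -3.4] 0.9 [-1.3 24.4]
tang only: lean -10.3 z 41.1
t 51.55 fix off [-1.2 24.3] lean+y deg 22.0 underside y,z [-33.7  37.4] [-12.7   0.7] scores 0.95 0.87
TCP rel fixture x,y [ 4. -4.] z 92.4 F fixture axes [ 0.3 -0.3 -2.3]
```

The load dropped to the block's weight, so it is free. Raise 12 mm and settle.

{"api": "play_rows", "payload": {
  "commands": "0 0 -0.15 0 0; 0 0 -0.2 0 0; 0 0 -0.13 0 0; 0 0 0 0 0; 0 0 0 0 0",
  "force": 22
}}

```text
time: 52.18
position: [0.5978, -0.0312, 0.1019]
tcp_rot: [0.74, -0.672, -0.0, 0.0]
contact_force: [-0.2, 0.3, -2.4]
gripper_width: 0.27
grip_force: 22.0
```

```bash
python3 tr.py; python3 edge.py | head -14; python3 - <<'E'
import cv2; from fx import *
# parked pin: head patch vs fixture motion (ref frame: pin parked, fixture at y -10.4)
im=cv2.imread("pics/now.png");r=cv2.imread("pics/ref.png")
q=proj(S,np.r_[W(-.0004,-.0844),.070]);d,s=match(r,im,q,h=6,sr=30);print("pin head shift px",d.round(2),round(float(s),2))
P=lambda y:proj(S,np.r_[W(0,y),.07]);print("expected for fixture +34.7mm",(P(-.0844+.0347)-P(-.0844)).round(2))
E
```

```text
[11.9 -3. ] 0.99 [-1.1 24.2]
[13.3 -3.4] 0.9 [-1.3 24.4]
tang only: lean -11.3 z 53.2
t 52.23 fix off [-1.2 24.3] lean+y deg 24.3 underside y,z [-37.   49.6] [-12.5   2.6] scores 0.95 0.87
TCP rel fixture x,y [ 1.4 -4.2] z 101.8 F fixture axes [ 0.1 -0.  -3.1]
A [285.3 219. ]
[[112 109 122 107 112 110 109 106 113 111 110  92  47  -4   0  -5  -2   3
   -2  -6]
 [112 108 113 109 113 109 113 110 114 110 110  93  47  -1  -2  -4   0  -1
    2  -1]
 [113 112 111 113 112 112 112 112 116 109 107  81  35  -4   1  -2   0  -3
    0  -1]
 [113 114 108 114 112 111 112 104  99  86  54  40  15  -3  -2   2   2  -1
    0  -1]
 [114 110 110 108 110 111 114  88  50  18  -2   0   0  -3   1   0   3   1
   -3   2]
 [111 113 113 111 114 110 115  78  24   0  -1  -1   1  -3  -2  -2  -1  -4
   -2  -2]
 [127 120 112 107 116 109 112  98  36   0  -1   2  -1  -3   0  -4  -1  -2
pin head shift px [19.01 -3.93] 0.97
expected for fixture +34.7mm [19.16 -3.69]
```

```bash
python3 -c "
from bench import ticket
print(ticket.job_done())"
```

```text
the job is handed in; nothing more can be done
None
```

I handed the job in at 52.2 s, but no verdict came back: the pin is parked upright in the notch, and the block is rocked free and held about 15 mm above the jaws at roughly 11° lean; the fixture is flat but 24 mm from its start (limit 30 mm), it was lifted briefly by an estimated few millimetres while rocking (8 mm limit), and it slid as far as about 32 mm (40 mm limit).

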